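# Clear up after knocked-over bottles at the microscope bench

## Robot

A 6-joint arm with a two-finger parallel gripper is mounted at the origin on a cart in front of the work surface, level with it; the furniture and walls round the work are solid. World frame = base frame: x ahead of the robot, y to its left, z up, the work surface at z = 0. Lengths are in mm, angles in rad, forces in N, time in s.
With the tool pointing down it reaches from about 275 to 825 mm from the base axis. Payload 5.2 kg.
Tool frame: the origin (TCP) lies midway between the tips of the shut fingers; the grasp point (between the pads) lies 19 mm behind it; z points along the fingers, y is the line along which they close (so a half turn about z gives the same grasp; the last joint's range is limited). The gripper opens to 93 mm and grips with 3 to 60 N. Pads are 15 mm wide; open, the fingers measure 128 mm over their backs; the gripper's body (75 mm by 188 mm) begins 65 mm behind the grasp point.
Start: joints at [-1.492, 0.259, 1.535, -0, 1.348, -0.203], TCP at [152.968, -528.305, 197.453] pointing down, gripper open.
Joint ranges: [-3.14, 3.14], [-0.91, 2.08], [0.19, 2.58], [-1.22, 4.36], [0.22, 2.71], [-3.12, 3.12]. Speed limits (rad/s): [2.57, 2.57, 3.14, 3.14, 3.14, 3.14].

## Interface

Orientations are given as a 3x3 rotation matrix whose columns are the frame's x, y, z axes.
In Python, from cell import * gives the robot as it stands.
- The arm moves only by the tool jog_arm, never from a script. Its argument "plan" is a list of rows, each a list of 5 numbers: the shift along the tool's x, y, z normalised to -1 to 1, where 1 is 40 cm, then the turn about the tool's z normalised to -1 to 1, where 1 is 360 degrees, then the opening, from 0 (shut) to 1 (fully open). In form: [[dx, dy, dz, spin, claw], ...]. A call has 1 to 5 rows; each row is the pose to reach, as a shift and turn from the pose commanded when the call began, along the tool's axes at that moment, turning the shorter way round; what a row does not reach only later rows make up. A row lasts 1/12 s, in which the tool goes at most 41.7 mm and 7.16 degrees, less where a joint would pass 70% of its speed; a pose out of reach is approached as far as the arm can. A call with a number of a shift or a turn outside -1 to 1 is refused whole. A call with a gripper value outside its range is refused whole. The fingers move at their own pace and stop on an object; the grip force is fixed at half the most. Time passes only in rows, so rows that repeat a pose let the fingers close. It gives the time, the measured TCP pose, the force, the opening and the grip force at its end, in the units of the state.
- observe(): the state, without advancing time (a new reading comes with each control period).
- snapshot(name): name is "scene" or "top"; returns a dict with "pixels" (480x640x3 uint8, red, green, blue), "K" (3x3 intrinsics, pixels), "k1" (the pictures are not rectified: a ray, as slopes to the right and down, at radius r is drawn at 1 + k1 r^2 times it, then the intrinsics apply), "view" (4x4, takes a point from world to camera coordinates). Camera axes: x right, y up, looking along -z (the intrinsics and any distortion apply to the point x, -y, -z); pixel columns grow to the right and rows downward; lengths in mm; the calibration is good to about 2 mm. A picture is of the moment at which its call begins. There is no depth.
- job_done(): hands the job in; it is judged then, once.
Trained networks look in the newest picture that a camera, given by its name, has taken for a name from the list of things; names that differ only in an ending like _2 or _b are one class to them, and where a whole thing is asked for, a point or a joint stands for the part that bears it (a point fixed in the world has none). Each returns a list of dicts, best first, with "confidence" (0 to 1); they miss things now and then, are a little off and sometimes report something else, mostly with a low value. They report only what shows in the picture. A call takes as long as a camera call. They do not tell look-alikes from the thing itself.
- spot_in(thing, camera): "at" ([x, y, z] in mm, in the coordinates of the camera as it stood for that picture, good to about 4 mm: the middle of the surface that is visible of it).
The state is a dict: "t": time; "joints": joint angles; "dq": joint speeds; "effort": joint torques, N m; "position": TCP position; "tcp_rot": TCP orientation; "force": force on the tool from outside, world axes, zero at the start; "ft_torque": the same for the moment, N m; "gripper_width": finger opening in mm; "finger_force": force on a finger pad.
Only numpy, scipy, OpenCV 4.12 (cv2) and the standard library are available. Lean on these libraries where they do the work, as an engineer would, in place of code of your own. Each camera call takes 0.05 s, during which the arm holds its last target. There are 200 camera calls.

## Task

Some bottles got knocked about on the bench. First get the broken glass off it: put each of the three amber vials with a snapped-off neck through the sprung flap of the glass-waste bin, so that it lies inside and the flap shuts again. Only when all three are in the bin, stand the two sound, capped bottles upright, each fully down in the weighted steel base made for its size (the small stain bottle in the narrow one, the lens-fluid bottle in the wide one), and leave the objective in its canister where it stands.

Things in the scene. Friction and masses are not known exactly. Their poses are not given: they have to be found in the camera images.
- broken_vial_1: broken amber glass vial whose neck and cap have snapped off: a capless open round tube, jagged at the top, 25 mm in diameter, 37 mm to the break with shards up to 9 mm higher on one side; about 45 g. Stands upright. Origin at the centre of its underside, z up along it. Grip it across its diameter, up to 36 mm above its foot (above that are thin shards).
- broken_vial_2: broken amber glass vial whose neck and cap have snapped off: a capless open round tube, jagged at the top, 25 mm in diameter, 36 mm to the break with shards up to 11 mm higher on one side; about 45 g. Stands upright. Origin at the centre of its underside, z up along it. Grip it across its diameter, up to 35 mm above its foot (above that are thin shards).
- broken_vial_3: broken amber glass vial whose neck and cap have snapped off: a capless open round tube, jagged at the top, 25 mm in diameter, 38 mm to the break with shards up to 10 mm higher on one side; about 45 g. Stands upright. Origin at the centre of its underside, z up along it. Grip it across its diameter, up to 37 mm above its foot (above that are thin shards).
- stain_bottle: sound small amber bottle with a white screw cap, 25 mm in diameter and 55 mm tall with the cap, straight body 40 mm tall that can be gripped, about 35 g. Stands upright; origin at the centre of its underside, z up along it.
- cleaner_bottle: sound lens-fluid bottle, white with a red screw cap, 34 mm in diameter and 94 mm tall with the cap, straight body 68 mm tall that can be gripped, about 90 g. Stands upright; origin at the centre of its underside, z up along it.
- narrow_base: narrow weighted bottle base: round steel foot, 58 mm across, 28 mm tall, fixed. A funnel, 47 mm wide at the rim (28 mm up) narrowing to 31 mm at 14 mm up, leads into a round seat 31 mm in diameter with its floor 5 mm above the table. Origin at the centre of its underside, z up. Takes the 25 mm stain bottle; the 34 mm bottle does not go in.
- wide_base: wide weighted bottle base of the same form: 69 mm across and 28 mm tall, does not move. Funnel 58 mm wide at the rim (28 mm up), narrowing to 42 mm at 14 mm up; round seat 42 mm in diameter, floor 5 mm above the table. Origin at the centre of its underside, z up. For the 34 mm lens-fluid bottle.
- glass_bin: glass-waste bin: white box with grey lid, 118 mm (its x) by 124 mm (its y), 155 mm tall, fixed, hollow, empty at the start; floor inside slopes down to +x. Slot in the lid: 62 mm wide along the bin's x, 90 mm long along its y, centred on the bin, closed by a ribbed steel flap 5 mm below the lid's top. Origin at the centre of the bin's underside, z up.
- glass_bin_flap (a joint): flap hinge, rad: 0 shut, grows to 1.5 as the flap swings down into the bin. Hinge along the bin's y at the slot's +x edge (31 mm from the centre, 149 mm up); flap 59 mm wide. A weak spring (0.02 Nm, under 1 N at mid flap) shuts it. A vial pushed straight down at mid slot opens it; with the fingertips 40 mm below the lid's top the vial is past the flap and falls when let go.
- objective_canister: bystander: microscope objective in a clear canister on a black foot, 39 mm in diameter, 64 mm tall, loose, upright. Origin at the centre of its underside.
Mind the look-alikes: they are no part of the job. What is shaped like the broken_vial_1 but green or turquoise is not meant.

How it is judged (in metres and radians):
At the end, for the whole second after the job is handed in: The three broken vials rest inside the bin, origins under 110 mm up, flap shut (< 0.12 rad). Stain bottle in narrow base, lens-fluid bottle in wide base: within 8 mm of its axis, underside < 9 mm up, upright within 0.15 rad, at rest. Canister upright, within 30 mm of its start (x of broken_vial_1 in the frame of glass_bin between -0.055 and 0.055 m and y of broken_vial_1 in the frame of glass_bin between -0.058 and 0.058 m and z of each of broken_vial_1, broken_vial_2, broken_vial_3 in the frame of glass_bin below 0.11 m and x of broken_vial_2 in the frame of glass_bin between -0.055 and 0.055 m and y of broken_vial_2 in the frame of glass_bin between -0.058 and 0.058 m and x of broken_vial_3 in the frame of glass_bin between -0.055 and 0.055 m and y of broken_vial_3 in the frame of glass_bin between -0.058 and 0.058 m and horizontal distance between stain_bottle and narrow_base below 0.008 m and z of stain_bottle in the frame of narrow_base below 0.009 m and angle between each of stain_bottle, cleaner_bottle's own z axis and vertical below 0.15 rad and linear speed of each of stain_bottle, cleaner_bottle below 0.02 m/s and horizontal distance between cleaner_bottle and wide_base below 0.008 m and z of cleaner_bottle in the frame of wide_base below 0.009 m and value of joint glass_bin_flap below 0.12 rad and linear speed of each of broken_vial_1, broken_vial_2, broken_vial_3 below 0.03 m/s and distance of objective_canister from where it was at the start of the episode below 0.03 m and angle between objective_canister's own z axis and vertical below 0.2 rad); the robot touches nothing.
It fails at once if a sound bottle carried off (more than 40 mm) while a broken vial is still outside the bin (distance of any of stain_bottle, cleaner_bottle from where it was at the start of the episode above 0.04 m and not ((x of broken_vial_1 in the frame of glass_bin between -0.055 and 0.055 m and y of broken_vial_1 in the frame of glass_bin between -0.058 and 0.058 m and z of broken_vial_1 in the frame of glass_bin below 0.11 m) and (x of broken_vial_2 in the frame of glass_bin between -0.055 and 0.055 m and y of broken_vial_2 in the frame of glass_bin between -0.058 and 0.058 m and z of broken_vial_2 in the frame of glass_bin below 0.11 m) and (x of broken_vial_3 in the frame of glass_bin between -0.055 and 0.055 m and y of broken_vial_3 in the frame of glass_bin between -0.058 and 0.058 m and z of broken_vial_3 in the frame of glass_bin below 0.11 m))).
It fails at once if the objective canister pushed more than 30 mm or knocked over (distance of objective_canister from where it was at the start of the episode above 0.03 m or angle between objective_canister's own z axis and vertical above 0.5 rad).
It also fails if it takes over 128 s, if anything falls off the work surface, if the arm or the gripper's body presses on something with over 40 N, if the wrist force passes 120 N, or if a joint passes its speed limit or range.

## Working session

There is one attempt and no reset: what is moved stays moved. The work goes in short steps, Python scripts to look and compute and a tool call to move; the robot and the scene stay as the last step left them, time stands still between calls to the robot, and variables do not carry over. Pictures are saved under pics/ and viewed, at most 14 in all, crops included, and the job is handed in when it is done.

Besides the shell and the picture viewer there is one more tool, called in YAML: its name, and indented under it one key for each argument. jog_arm: Moves the arm, as the interface text tells. Scaled input: -1 to 1 covers 40 cm each way for a shift and 360 degrees each way for a turn. Its arguments: {"type":"object","properties":{"plan":{"type":"array"}},"required":["plan"]}

```bash
ls; mkdir -p pics
cat > h.py <<'E'
from cell import *
import numpy as np, cv2
def inv(cam,p): 
    V=np.array(cam["view"]); return V[:3,:3].T@(np.array(p)-V[:3,3])
def px(cam,P):
    V=np.array(cam["view"]);K=np.array(cam["K"]);c=V[:3,:3]@np.array(P,float)+V[:3,3]
    s=np.array([c[0],-c[1]])/-c[2]; s=s*(1+cam["k1"]*(s@s)); return K[:2,:2]@s+K[:2,2]
def ray(cam,uv,z):
    V=np.array(cam["view"]);K=np.array(cam["K"])
    s=cv2.undistortPoints(np.array([[uv]],float),K,np.array([cam["k1"],0,0,0.]))[0,0]
    d=V[:3,:3].T@np.array([s[0],-s[1],-1]); o=-V[:3,:3].T@V[:3,3]
    return o+d*(z-o[2])/d[2]
def save(cam,name): cv2.imwrite("pics/"+name,cam["pixels"][:,:,::-1])
E
python3 - <<'E'
from h import *
s=observe();print(s["t"],s["position"],s["tcp_rot"],s["gripper_width"])
for n in("scene","top"):
    c=snapshot(n);save(c,n+"0.png");V=np.array(c["view"]);print(n,(-V[:3,:3].T@V[:3,3]).round())
    for t in["broken_vial_1","stain_bottle","cleaner_bottle","narrow_base","wide_base","glass_bin","glass_bin_flap","objective_canister"]:
        for d in spot_in(t,n): 
            w=inv(c,d["at"]);print(t,round(d["confidence"],2),w.round(),px(c,w).round())
E
```

```text
pics
0.0 [ 152.92917488 -527.71362329  196.62866358] [[ 9.60544109e-01  2.78127659e-01 -1.44284812e-04]
 [ 2.78127465e-01 -9.60542511e-01  1.78830330e-03]
 [ 3.58784916e-04 -1.75787377e-03 -9.99998391e-01]] 93.25158792545533
scene [-254. -769.  518.]
broken_vial_1 0.96 [ 313. -362.   27.] [321. 357.]
broken_vial_1 0.83 [ 398. -234.   33.] [290. 305.]
broken_vial_1 0.63 [ 404. -373.   30.] [360. 331.]
broken_vial_1 0.55 [ 483. -384.   31.] [390. 313.]
cleaner_bottle 0.72 [ 456. -291.   50.] [337. 293.]
narrow_base 0.65 [ 488. -163.   22.] [291. 281.]
wide_base 0.79 [ 421. -100.   22.] [243. 284.]
glass_bin 0.92 [569. -33. 143.] [266. 197.]
objective_canister 0.94 [ 526. -321.   39.] [372. 289.]
top [ 329. -238. 1110.]
broken_vial_1 0.73 [ 327. -354.    7.] [405. 326.]
broken_vial_1 0.63 [ 412. -365.   15.] [410. 280.]
broken_vial_1 0.58 [ 488. -376.   20.] [416. 240.]
broken_vial_1 0.56 [ 404. -226.    8.] [337. 285.]
broken_vial_1 0.49 [ 500. -443.   20.] [451. 234.]
broken_vial_1 0.49 [ 462. -276.   73.] [364. 250.]
stain_bottle 0.5 [ 351. -281.   44.] [367. 312.]
cleaner_bottle 0.68 [ 465. -275.   73.] [364. 249.]
narrow_base 0.78 [ 505. -172.   17.] [309. 232.]
wide_base 0.9 [428. -97.   9.] [270. 272.]
glass_bin 0.86 [610. -59. 153.] [239. 159.]
glass_bin_flap 0.62 [623. -52. 150.] [235. 152.]
glass_bin_flap 0.46 [ 532. -310.   62.] [383. 213.]
objective_canister 0.97 [ 534. -310.   62.] [382. 212.]
```

Run:
```python
import cv2
a=cv2.imread("pics/scene0.png")[140:400,170:470];b=cv2.imread("pics/top0.png")[110:360,190:490]
cv2.imwrite("pics/s1.png",cv2.resize(a,None,fx=2.3,fy=2.3,interpolation=2));cv2.imwrite("pics/t1.png",cv2.resize(b,None,fx=2.4,fy=2.4,interpolation=2))
```

```text
(no output)
```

View pics/s1.png

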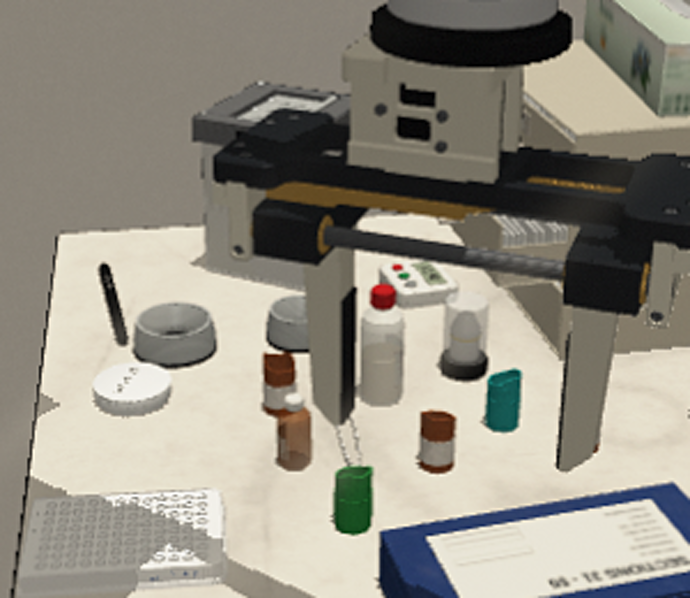

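View pics/t1.png

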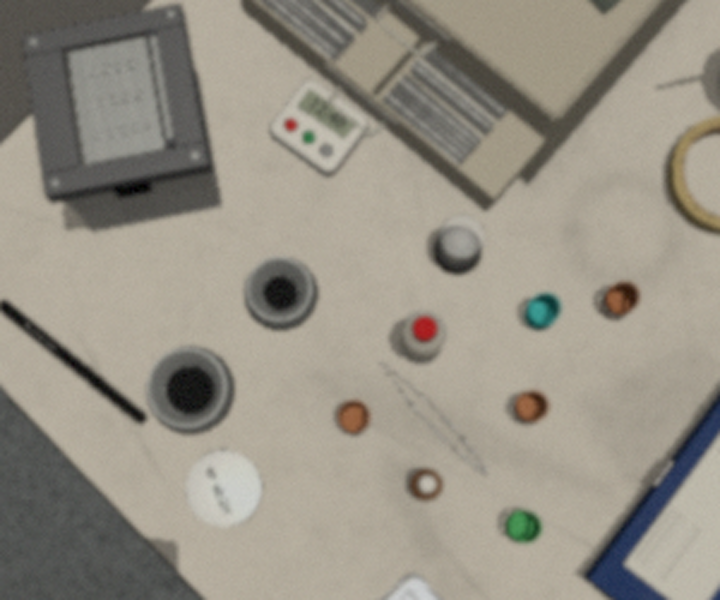

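The top view shows these candidates (full-picture pixels):
- **Amber tubes:** (337,284), (410,280) and (448,235). They are capless and amber, which fits the broken vials.
- **Green look-alike:** (407,329).
- **Turquoise look-alike:** (415,240).
- **Stain bottle (white cap):** (367,312).
- **Lens-fluid bottle (red cap):** (366,248).
- **Bases:** narrow at (308,232), wide at (269,272).
- **Bin:** (239,152).

I'll segment these to refine the positions, and enlarge a crop to confirm the vials.

Run:
```python
from h import *
c=snapshot("top");save(c,"top1.png");im=c["pixels"]
hsv=cv2.cvtColor(im,cv2.COLOR_RGB2HSV)
def blobs(nm,lo,hi,zs,amin=15):
    m=cv2.inRange(hsv,lo,hi);n,l,st,ce=cv2.connectedComponentsWithStats(m)
    for i in range(1,n):
        if st[i,4]>=amin and 230<ce[i][0]<470 and 110<ce[i][1]<360: print(nm,ce[i].round(1),st[i].tolist(),[ray(c,ce[i],z)[:2].round(1).tolist() for z in zs])
blobs("amber",(4,90,50),(18,255,255),[20,25])
blobs("red",(0,150,90),(3,255,255),[94]);blobs("red",(175,150,90),(180,255,255),[94])
blobs("white",(0,0,215),(180,40,255),[55])
blobs("dark",(0,0,0),(180,255,45),[5,10],60)
# bin lid corner screws (crop px): 
for p in[(33,42),(174,13),(195,156),(55,183)]:
    q=(190+p[0]/2.4,110+p[1]/2.4);print("screw",ray(c,q,155)[:2].round(1))
for p in[(68,45),(156,33),(172,140),(84,163)]:
    q=(190+p[0]/2.4,110+p[1]/2.4);print("slot",ray(c,q,153)[:2].round(1))
a=cv2.resize(im[190:345,290:470],None,fx=4.4,fy=3.8,interpolation=2)[:,:,::-1];a=cv2.resize(im[205:345,300:470],None,fx=3,fy=3,interpolation=2)[:,:,::-1]
b=cv2.resize(im[110:200,190:290],None,fx=2.8,fy=2.8,interpolation=2)[:,:,::-1]
o=np.zeros((420,800,3),np.uint8);o[:,:510]=a;o[:252,515:795]=b;cv2.imwrite("pics/c2.png",o)
```

```text
amber [448.3 233.9] [442, 228, 14, 13, 137] [[499.7, -438.1], [498.9, -437.2]]
amber [410.7 279. ] [405, 274, 13, 12, 124] [[414.0, -364.6], [413.6, -364.0]]
amber [336.8 283.2] [331, 277, 13, 13, 128] [[406.4, -225.8], [406.0, -225.9]]
amber [364.6 312.5] [361, 306, 12, 12, 33] [[351.6, -277.6], [351.5, -277.5]]
red [366.6 246.8] [362, 243, 10, 9, 55] [[465.3, -279.0]]
dark [244.4 187.9] [233, 184, 22, 8, 92] [[594.4, -44.1], [593.2, -44.9]]
dark [306.5 231.8] [300, 226, 14, 13, 129] [[506.7, -167.1], [505.9, -167.4]]
dark [230.3 269.1] [213, 255, 36, 30, 123] [[434.2, -20.4], [433.8, -21.4]]
dark [269.  272.1] [260, 263, 19, 19, 274] [[428.7, -95.6], [428.3, -96.3]]
screw [667.7   4.9]
screw [687.9 -98.3]
screw [ 580.5 -115.9]
screw [561.8 -15.8]
slot [665.5 -20.8]
slot [673.5 -85.2]
slot [593.  -98.9]
slot [576.8 -35.9]
```

View pics/c2.png

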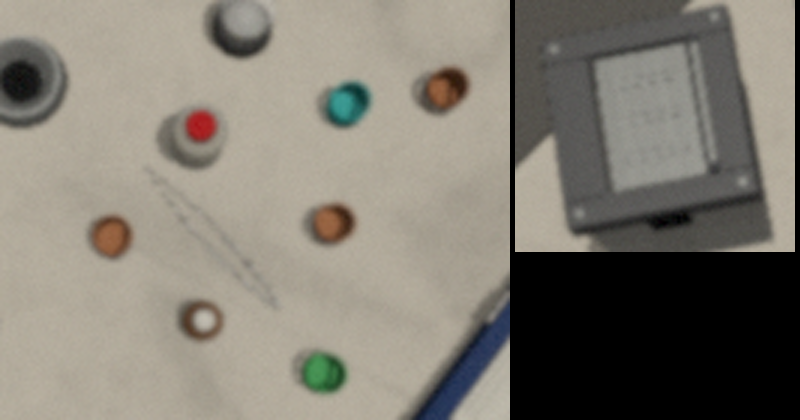

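The enlarged crop confirms it. The three capless amber tubes are the vials: C at (448,234) → (499,-438), B at (411,279) → (414,-364) and A at (337,283) → (406,-226). The turquoise and green tubes are decoys. The bin centre is about (624,-57), with its long slot axis about 10° from world x and the hinge on the -y side.

```bash
cat >> h.py <<'E'
def rows(*ts, yaw=100):
    s=observe();R=np.array(s["tcp_rot"]);p=np.array(s["position"])
    y=np.degrees(np.arctan2(R[1,0],R[0,0])); sp=-((yaw-y+180)%360-180)/360
    print("t",round(s["t"],2),"p",p.round(1),"yaw",round(y,1),"w",round(s["gripper_width"],1),"F",np.array(s["force"]).round(1))
    for t in ts: print((R.T@(np.array(t,float)-p)/400).round(3),"spin",round(sp,3))
E
python3 -c "
from h import *
rows((499,-438,150),(499,-438,200))"
```

```text
t 0.95 p [ 153.  -528.3  197.5] yaw 16.1 w 93.2 F [ 0.3  0.1 -0.2]
[0.894 0.024 0.119] spin -0.233
[ 0.894  0.024 -0.006] spin -0.233
```

jog_arm:
  plan:
    - [0.894, 0.024, 0, -0.233, 0.54]
    - [0.894, 0.024, 0, -0.233, 0.54]
    - [0.894, 0.024, 0, -0.233, 0.54]
    - [0.894, 0.024, 0, -0.233, 0.54]
    - [0.894, 0.024, 0, -0.233, 0.54]

```text
t: 1.37
position: [356.2, -475.1, 197.6]
tcp_rot: [[0.612, 0.791, 0.0], [0.791, -0.612, -0.0], [-0.0, 0.0, -1.0]]
force: [-0.4, -1.5, 0.7]
gripper_width: 64.2
finger_force: 0.0
```

```bash
python3 -c "
from h import *
rows((499,-438,150),(499,-438,200))"
```

```text
t 1.37 p [ 356.2 -475.1  197.6] yaw 52.3 w 64.2 F [-0.4 -1.5  0.7]
[0.292 0.225 0.119] spin -0.133
[ 0.292  0.225 -0.006] spin -0.133
```

jog_arm:
  plan:
    - [0.292, 0.225, 0.12, -0.133, 0.54]
    - [0.292, 0.225, 0.12, -0.133, 0.54]
    - [0.292, 0.225, 0.12, -0.133, 0.54]
    - [0.292, 0.225, 0.12, -0.133, 0.54]
    - [0.292, 0.225, 0.12, -0.133, 0.54]

```text
t: 1.78
position: [501.9, -435.5, 146.2]
tcp_rot: [[0.028, 1.0, -0.0], [1.0, -0.028, 0.004], [0.004, -0.0, -1.0]]
force: [0.1, 0.2, -0.6]
gripper_width: 50.4
finger_force: 0.0
```

Run:
```python
from h import *
rows((499,-438,90),(499,-438,14))
c=snapshot("scene");save(c,"s2.png")
a=cv2.resize(c["pixels"][200:400,230:490],None,fx=2.5,fy=2.5,interpolation=2)[:,:,::-1];cv2.imwrite("pics/s2c.png",a)
hsv=cv2.cvtColor(c["pixels"],cv2.COLOR_RGB2HSV)
m=cv2.inRange(hsv,(4,130,40),(18,255,200));n,l,st,ce=cv2.connectedComponentsWithStats(m)
for i in range(1,n):
    if st[i,4]>25: print(ce[i].round(),st[i].tolist(),ray(c,(st[i,0]+st[i,2]/2,ce[i][1]),30).round())
for p in [(499,-438),(414,-364),(406,-226)]: print(px(c,(*p,0)).round(),px(c,(*p,37)).round())
```

```text
t 1.78 p [ 501.9 -435.5  146.2] yaw 88.4 w 50.4 F [ 0.1  0.2 -0.6]
[-0.007 -0.007  0.141] spin -0.032
[-0.008 -0.007  0.331] spin -0.032
[291. 300.] [285, 293, 13, 15, 172] [ 417. -221.   30.]
[424. 316.] [417, 309, 15, 15, 198] [ 509. -435.   30.]
[297. 324.] [285, 317, 20, 17, 190] [ 359. -275.   30.]
[360. 325.] [353, 319, 15, 13, 172] [ 421. -363.   30.]
[537. 373.] [486, 329, 102, 70, 2327] [ 464. -632.   30.]
[422. 335.] [416, 332, 14, 6, 42] [ 455. -459.   30.]
[359. 343.] [353, 341, 14, 5, 32] [ 376. -391.   30.]
[422. 335.] [424. 316.]
[358. 342.] [359. 323.]
[290. 318.] [290. 300.]
```

View pics/s2c.png

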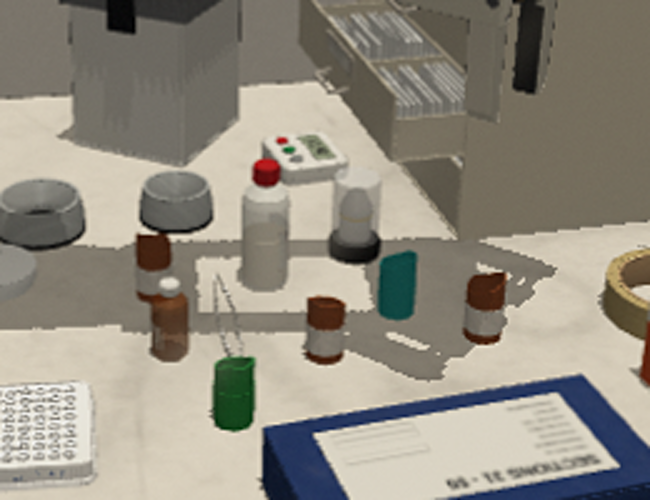

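Run:
```python
from h import *
c=snapshot("scene")
for p in[(460,240),(650,215),(395,155),(465,150)]: print(ray(c,(230+p[0]/2.5,200+p[1]/2.5),0).round())
```

```text
[ 612. -365.    0.]
[ 739. -466.    0.]
[ 714. -250.    0.]
[ 760. -294.    0.]
```

jog_arm:
  plan:
    - [-0.008, -0.007, 0.1, -0.032, 0.54]
    - [-0.008, -0.007, 0.2, -0.032, 0.54]
    - [-0.008, -0.007, 0.3, -0.032, 0.54]
    - [-0.008, -0.007, 0.345, -0.032, 0.54]
    - [-0.008, -0.007, 0.345, -0.032, 0.54]

```text
t: 2.3
position: [490.8, -440.0, 6.4]
tcp_rot: [[-0.156, 0.988, -0.006], [0.988, 0.156, 0.007], [0.008, -0.005, -1.0]]
force: [0.3, -0.5, -0.5]
gripper_width: 49.6
finger_force: 0.0
```

jog_arm:
  plan:
    - [0, 0, 0, 0, 0]
    - [0, 0, 0, 0, 0]
    - [0, 0, 0, 0, 0]
    - [0, 0, 0, 0, 0]
    - [0, 0, 0, 0, 0]

```text
t: 2.72
position: [495.5, -443.5, 13.6]
tcp_rot: [[-0.161, 0.987, 0.003], [0.987, 0.161, -0.003], [-0.003, 0.002, -1.0]]
force: [-1.0, -1.9, 8.7]
gripper_width: 22.0
finger_force: 30.2
```

Run:
```python
from h import *
rows((497,-438,8))
c=snapshot("scene");d=snapshot("top")
a=cv2.resize(c["pixels"][260:360,370:490],None,fx=3.3,fy=3.3,interpolation=2)[:,:,::-1]
b=cv2.resize(d["pixels"][180:280,390:510],None,fx=3.3,fy=3.3,interpolation=2)[:,:,::-1]
cv2.imwrite("pics/g1.png",np.hstack([a,b]))
```

```text
t 2.72 p [ 495.5 -443.5   13.6] yaw 99.3 w 22.0 F [-1.  -1.9  8.7]
[0.013 0.006 0.014] spin -0.002
```

View pics/g1.png

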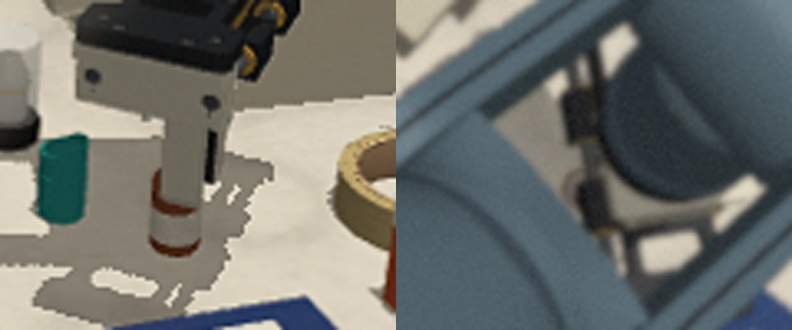

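jog_arm:
  plan:
    - [0, 0, 0, 0, 0.54]
    - [0, 0, 0, 0, 0.54]
    - [0, 0, 0, 0, 0.54]
    - [0, 0, 0, 0, 0.54]
    - [0, 0, 0, 0, 0.54]

```text
t: 3.23
position: [495.4, -444.6, 14.6]
tcp_rot: [[-0.161, 0.987, 0.003], [0.987, 0.161, -0.005], [-0.005, 0.002, -1.0]]
force: [-0.3, -1.0, 4.1]
gripper_width: 42.1
finger_force: 2.1
```

Run:
```python
from h import *
rows((497,-438,8))
c=snapshot("scene");
hsv=cv2.cvtColor(c["pixels"],cv2.COLOR_RGB2HSV)
m=cv2.inRange(hsv,(4,130,40),(18,255,200));n,l,st,ce=cv2.connectedComponentsWithStats(m)
for i in range(1,n):
    if st[i,4]>25: print(ce[i].round(),st[i].tolist())
```

```text
t 3.23 p [ 495.4 -444.6   14.6] yaw 99.3 w 42.1 F [-0.3 -1.   4.1]
[0.016 0.007 0.016] spin -0.002
[291. 300.] [285, 293, 13, 15, 172]
[297. 324.] [285, 317, 20, 19, 199]
[419. 326.] [413, 317, 15, 16, 130]
[360. 325.] [353, 319, 15, 13, 170]
[536. 373.] [486, 329, 102, 70, 2326]
[359. 343.] [353, 341, 14, 5, 30]
```

Run:
```python
from h import *
rows((497,-438,8))
c=snapshot("scene");d=snapshot("top")
a=cv2.resize(c["pixels"][260:360,370:490],None,fx=5,fy=5,interpolation=2)[:,:,::-1]
cv2.imwrite("pics/g2.png",a)
```

```text
t 3.28 p [ 495.2 -444.1   14. ] yaw 99.3 w 45.6 F [-0.9 -0.3  3.7]
[0.014 0.007 0.015] spin -0.002
```

View pics/g2.png

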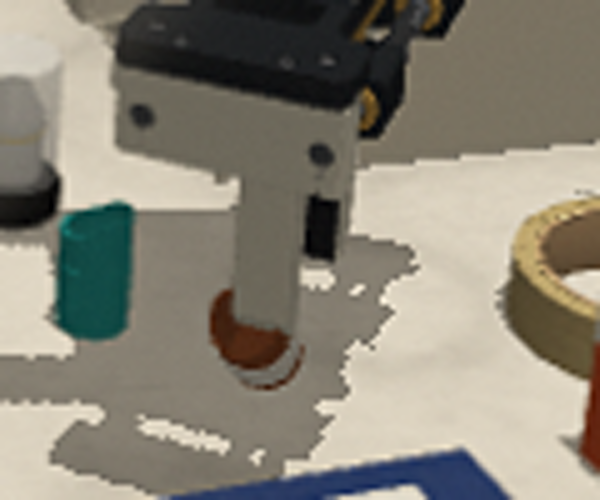

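jog_arm:
  plan:
    - [0, 0, -0.05, 0, 0.6]
    - [0, 0, -0.1, 0, 0.6]
    - [0, 0, -0.2, 0, 0.6]
    - [0, 0, -0.28, 0, 0.6]
    - [0, 0, -0.28, 0, 0.6]

```text
t: 3.8
position: [497.5, -445.3, 131.3]
tcp_rot: [[-0.162, 0.987, 0.008], [0.987, 0.162, -0.009], [-0.01, 0.006, -1.0]]
force: [1.4, -0.5, 0.4]
gripper_width: 55.4
finger_force: 0.0
```

Run:
```python
from h import *
rows((497,-438,8))
c=snapshot("scene");rows((497,-438,8))
d=snapshot("top")
a=cv2.resize(c["pixels"][260:360,370:490],None,fx=3.3,fy=3.3,interpolation=2)[:,:,::-1]
b=cv2.resize(d["pixels"][180:280,390:510],None,fx=3.3,fy=3.3,interpolation=2)[:,:,::-1]
cv2.imwrite("pics/g3.png",np.hstack([a,b]))
```

```text
t 3.8 p [ 497.5 -445.3  131.3] yaw 99.3 w 55.4 F [ 1.4 -0.5  0.4]
[ 0.021 -0.     0.308] spin -0.002
t 3.85 p [ 496.5 -444.2  128.1] yaw 99.3 w 55.4 F [-0.6 -0.5 -0.6]
[0.017 0.002 0.3  ] spin -0.002
```

View pics/g3.png

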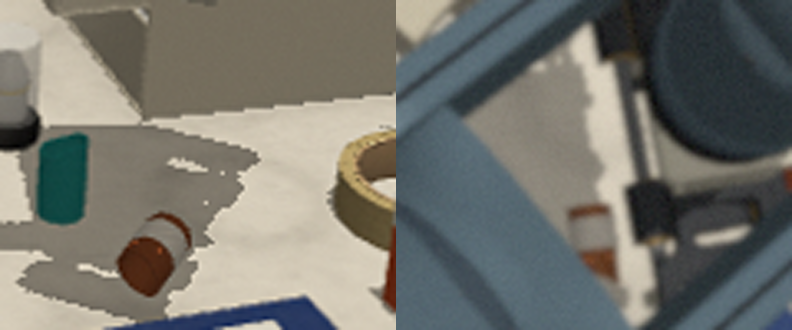

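The vial toppled when gripped off-centre and too high, because I had used a pose reading taken while the arm was still moving. It now lies with its mouth towards the robot. I'll measure it, go in with the closing axis across it, and settle before gripping.

Run:
```python
from h import *
d=snapshot("top");c=snapshot("scene")
a=ray(d,(448.8,243),14);b=ray(d,(453,264.8),14);print(a,b,np.degrees(np.arctan2(*(a-b)[1::-1])),(a+b)/2)
a=ray(c,(423,330.3),14);b=ray(c,(414,341.2),12.5);print(a,b,(a+b)/2)
for cam,n in((c,"scene"),(d,"top")):
    hsv=cv2.cvtColor(cam["pixels"],cv2.COLOR_RGB2HSV)
    m=cv2.inRange(hsv,(4,110,40),(18,255,255));k,l,st,ce=cv2.connectedComponentsWithStats(m)
    for i in range(1,k):
        if st[i,4]>12 and 400<ce[i][0]<470: print(n,ce[i].round(1),st[i].tolist(),ray(cam,ce[i],12.5).round(1))
    for q in spot_in("broken_vial_1",n): print(n,round(q["confidence"],2),inv(cam,q["at"]).round())
rows((490,-440,60))
```

```text
[ 483.06120791 -439.60758485   14.        ] [ 441.21768778 -446.57229974   14.        ] 9.45005796460212 [ 462.13944784 -443.08994229   14.        ]
[ 491.21151541 -442.21283285   14.        ] [ 455.14373046 -444.23956146   12.5       ] [ 473.17762293 -443.22619715   13.25      ]
scene [453. 191.] [449, 186, 8, 11, 20] [1223.4 -173.9   12.5]
scene [422.9 327.6] [416, 324, 12, 11, 28] [ 500.8 -437.4   12.5]
scene [413.7 340. ] [405, 332, 18, 18, 221] [ 458.  -442.3   12.5]
scene 0.87 [ 401. -372.   30.]
scene 0.84 [ 399. -233.   30.]
scene 0.82 [ 463. -451.   24.]
scene 0.78 [ 314. -363.   27.]
scene 0.76 [ 481. -384.   29.]
top [447.7 243.5] [443, 243, 10, 2, 17] [ 482.3 -437.7   12.5]
top [451.9 258.9] [447, 256, 9, 8, 50] [ 452.7 -445.    12.5]
top 0.49 [ 466. -441.   25.]
t 4.1 p [ 493.7 -441.2  121.4] yaw 99.3 w 55.4 F [-0.  -1.4 -0.3]
[ 0.004 -0.008  0.154] spin -0.002
```

Run:
```python
from h import *
rows((468,-442.5,90),yaw=10)
```

```text
t 4.1 p [ 493.7 -441.2  121.4] yaw 99.3 w 55.4 F [-0.  -1.4 -0.3]
[ 0.007 -0.064  0.079] spin 0.248
```

jog_arm:
  plan:
    - [0, 0, 0.05, 0.248, 0.54]
    - [0, 0, 0.05, 0.248, 0.54]
    - [0, 0, 0.05, 0.248, 0.54]
    - [0, 0, 0.05, 0.248, 0.54]
    - [0, 0, 0.05, 0.248, 0.54]

```text
t: 4.52
position: [493.9, -441.5, 101.4]
tcp_rot: [[0.452, 0.892, -0.002], [0.892, -0.452, 0.003], [0.002, -0.003, -1.0]]
force: [-0.3, 0.4, 0.4]
gripper_width: 50.3
finger_force: 0.0
```

jog_arm:
  plan:
    - [0, 0, 0, 0.15, 0.54]
    - [0, 0, 0, 0.15, 0.54]
    - [0, 0, 0, 0.15, 0.54]
    - [0, 0, 0, 0.15, 0.54]
    - [0, 0, 0, 0.15, 0.54]

```text
t: 4.93
position: [493.9, -441.5, 101.6]
tcp_rot: [[0.889, 0.459, -0.002], [0.459, -0.889, 0.003], [-0.001, -0.003, -1.0]]
force: [0.5, 0.2, -1.6]
gripper_width: 50.1
finger_force: 0.0
```

Run:
```python
from h import *
rows((468,-442.5,60),yaw=10)
```

```text
t 4.93 p [ 493.9 -441.5  101.6] yaw 27.3 w 50.1 F [ 0.5  0.2 -1.6]
[-0.059 -0.027  0.104] spin 0.048
```

jog_arm:
  plan:
    - [-0.059, -0.027, 0.06, 0.048, 0.54]
    - [-0.059, -0.027, 0.1, 0.048, 0.54]
    - [-0.059, -0.027, 0.1, 0.048, 0.54]
    - [-0.059, -0.027, 0.1, 0.048, 0.54]
    - [-0.059, -0.027, 0.1, 0.048, 0.54]

```text
t: 5.35
position: [468.2, -443.3, 62.3]
tcp_rot: [[0.983, 0.182, -0.001], [0.182, -0.983, 0.002], [-0.001, -0.002, -1.0]]
force: [-0.4, 0.3, 0.2]
gripper_width: 50.0
finger_force: 0.0
```

Run:
```python
from h import *
c=snapshot("scene")
rows((468,-442.5,5),yaw=10)
hsv=cv2.cvtColor(c["pixels"],cv2.COLOR_RGB2HSV)
cv2.imwrite("pics/g4.png",cv2.resize(c["pixels"][260:360,370:490],None,fx=5,fy=5,interpolation=2)[:,:,::-1])
```

```text
t 5.4 p [ 468.6 -443.7   63. ] yaw 10.5 w 49.9 F [-0.2 -0.9  0.6]
[-0.001 -0.003  0.145] spin 0.001
```

View pics/g4.png

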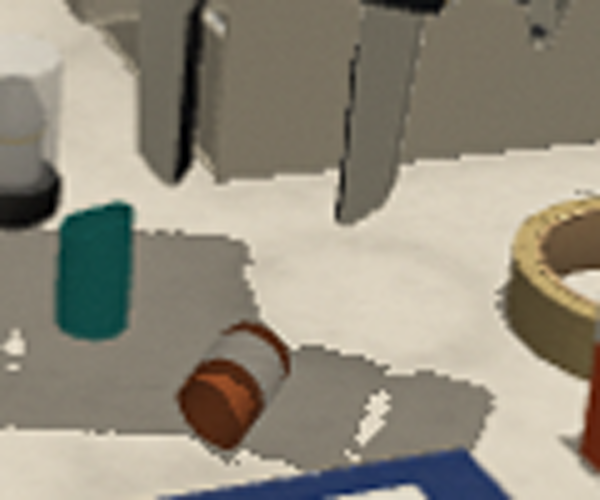

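The vial lies straight below the open fingers, around crop (235,385), with the gap across its axis. Descending to grip.

jog_arm:
  plan:
    - [0, -0.002, 0.07, 0, 0.54]
    - [0, -0.002, 0.12, 0, 0.54]
    - [0, -0.002, 0.145, 0, 0.54]
    - [0, -0.002, 0.145, 0, 0.54]
    - [0, -0.002, 0.145, 0, 0.54]

```text
t: 5.82
position: [468.6, -443.0, 5.5]
tcp_rot: [[0.983, 0.181, -0.0], [0.181, -0.983, 0.0], [-0.0, -0.0, -1.0]]
force: [-0.2, -0.2, 0.3]
gripper_width: 50.5
finger_force: 0.0
```

jog_arm:
  plan:
    - [0, 0, 0, 0, 0]
    - [0, 0, 0, 0, 0]
    - [0, 0, 0, 0, 0]
    - [0, 0, 0, 0, 0]
    - [0, 0, 0, 0, 0]

```text
t: 6.23
position: [468.7, -443.2, 6.1]
tcp_rot: [[0.984, 0.18, 0.001], [0.18, -0.984, -0.001], [0.0, 0.001, -1.0]]
force: [0.5, -0.3, 0.4]
gripper_width: 21.5
finger_force: 0.0
```

Run:
```python
from h import *
rows((450,-330,190),yaw=100)
```

```text
t 6.23 p [ 468.7 -443.2    6.1] yaw 10.4 w 21.5 F [ 0.5 -0.3  0.4]
[ 0.005 -0.286 -0.46 ] spin -0.249
```

jog_arm:
  plan:
    - [0, 0, 0, 0, 0]
    - [0, 0, 0, 0, 0]

```text
t: 6.4
position: [468.4, -443.0, 5.6]
tcp_rot: [[0.984, 0.18, 0.0], [0.18, -0.984, -0.0], [0.0, 0.0, -1.0]]
force: [-0.2, -0.1, 0.1]
gripper_width: 8.4
finger_force: 0.0
```

Run:
```python
from h import *
c=snapshot("scene")
rows((450,-330,190),yaw=100)
cv2.imwrite("pics/g5.png",cv2.resize(c["pixels"][260:360,370:490],None,fx=5,fy=5,interpolation=2)[:,:,::-1])
```

```text
t 6.45 p [ 468.4 -442.9    5.5] yaw 10.4 w 4.5 F [-0.2 -1.  -0.2]
[ 0.006 -0.286 -0.461] spin -0.249
```

View pics/g5.png

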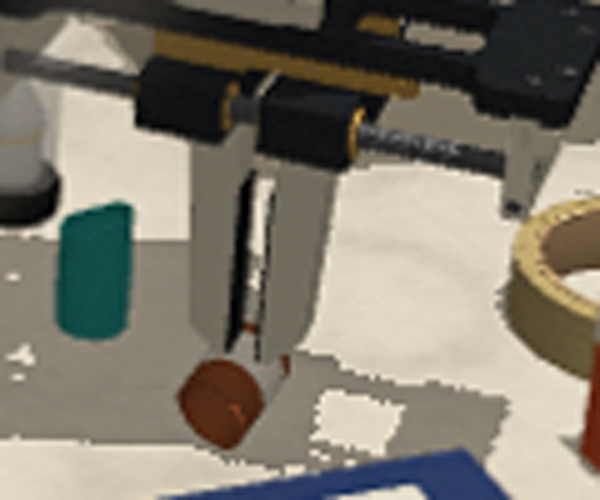

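Run:
```python
from h import *
c=snapshot("scene")
rows((450,-330,190))
for z in (5,15,25,35):
  print(z,(px(c,(468.4,-443,z))-[370,260])*5,(px(c,(490,-440,z))-[370,260])*5)
print(np.array(observe()["tcp_rot"]).round(3),observe()["joints"])
```

```text
t 6.5 p [ 468.4 -442.9    5.5] yaw 10.4 w 1.9 F [-1.1 -0.   0. ]
[ 0.006 -0.286 -0.461] spin -0.249
5 [233.69627279 405.97202966] [255.26122222 373.93420205]
15 [235.90958556 380.00380879] [257.52712884 348.33264621]
25 [238.14601169 353.82045093] [259.81634677 322.52222809]
35 [240.4059672  327.41857863] [262.1292889  296.49971555]
[[ 0.984  0.18   0.   ]
 [ 0.18  -0.984 -0.   ]
 [ 0.     0.    -1.   ]] [-9.30140058e-01  5.96890588e-01  1.51253233e+00 -7.21650804e-06
  1.03211603e+00  4.59392911e-01]
```

Run:
```python
from h import *
c=snapshot("scene")
R=np.array(observe()["tcp_rot"])
for dz in(0,10,20):
  for s in(-1,1):
    for w in (25,42): print(dz,s,w,[((px(c,np.array([468.6,-443.7,63+dz])+R[:,1]*s*w+R[:,0]*q)-[370,260])*5).round().tolist() for q in(-7.5,7.5)])
cv2.imwrite("pics/g6.png",np.hstack([cv2.imread("pics/g4.png")[0:300,100:450],cv2.resize(snapshot("top")["pixels"][200:290,400:490],(300,300),interpolation=2)[:,:,::-1]]))
```

```text
0 -1 25 [[167.0, 246.0], [181.0, 225.0]]
0 -1 42 [[116.0, 234.0], [131.0, 213.0]]
0 1 25 [[320.0, 282.0], [332.0, 260.0]]
0 1 42 [[374.0, 295.0], [386.0, 272.0]]
10 -1 25 [[169.0, 218.0], [183.0, 198.0]]
10 -1 42 [[118.0, 207.0], [133.0, 186.0]]
10 1 25 [[323.0, 254.0], [335.0, 233.0]]
10 1 42 [[377.0, 267.0], [389.0, 245.0]]
20 -1 25 [[171.0, 191.0], [185.0, 171.0]]
20 -1 42 [[120.0, 179.0], [135.0, 159.0]]
20 1 25 [[326.0, 226.0], [338.0, 205.0]]
20 1 42 [[380.0, 239.0], [392.0, 217.0]]
```

View pics/g6.png

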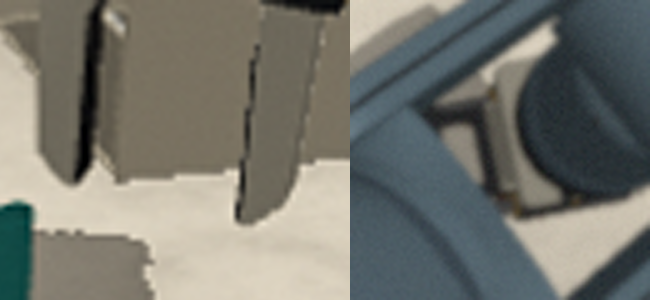

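The shut fingertips hover just over the vial (crop ~(245,352)), and the open ones were at (175,183) and (340,222). Both match tips about 19 mm higher than the reported TCP, with x and y correct. I'll open, then go lower in steps while watching the force.

jog_arm:
  plan:
    - [0, 0, -0.02, 0, 0.54]
    - [0, 0, -0.02, 0, 0.54]
    - [0, 0, -0.02, 0, 0.54]
    - [0, 0, -0.02, 0, 0.54]
    - [0, 0, -0.02, 0, 0.54]

```text
t: 7.02
position: [468.4, -442.9, 13.5]
tcp_rot: [[0.984, 0.18, -0.0], [0.18, -0.984, -0.0], [-0.0, 0.0, -1.0]]
force: [-0.1, -0.1, 0.9]
gripper_width: 29.0
finger_force: 0.0
```

jog_arm:
  plan:
    - [0, 0, 0, 0, 0.54]
    - [0, 0, 0, 0, 0.54]
    - [0, 0, 0, 0, 0.54]
    - [0, 0, 0.02, 0, 0.54]
    - [0, 0, 0.04, 0, 0.54]

```text
t: 7.43
position: [468.7, -443.3, -2.7]
tcp_rot: [[0.984, 0.18, 0.001], [0.18, -0.984, -0.001], [0.001, 0.001, -1.0]]
force: [0.6, 1.0, -0.1]
gripper_width: 50.0
finger_force: 0.0
```

jog_arm:
  plan:
    - [0, 0, 0.01, 0, 0.54]
    - [0, 0, 0.015, 0, 0.54]
    - [0, 0, 0.02, 0, 0.54]
    - [0, 0, 0.02, 0, 0.54]
    - [0, 0, 0.02, 0, 0.54]

```text
t: 7.85
position: [468.4, -443.0, -10.7]
tcp_rot: [[0.984, 0.18, -0.0], [0.18, -0.984, 0.0], [-0.0, -0.0, -1.0]]
force: [0.9, -0.2, 0.4]
gripper_width: 50.2
finger_force: 0.0
```

jog_arm:
  plan:
    - [0, 0, 0.005, 0, 0]
    - [0, 0, 0.005, 0, 0]
    - [0, 0, 0.005, 0, 0]
    - [0, 0, 0.005, 0, 0]
    - [0, 0, 0.005, 0, 0]

```text
t: 8.27
position: [468.5, -443.0, -12.4]
tcp_rot: [[0.984, 0.18, 0.0], [0.18, -0.984, -0.0], [0.0, 0.0, -1.0]]
force: [0.5, 0.1, 0.2]
gripper_width: 24.5
finger_force: 29.5
```

jog_arm:
  plan:
    - [0, 0, 0, 0, 0]
    - [0, 0, 0, 0, 0]
    - [0, 0, -0.05, 0, 0]
    - [0, 0, -0.1, 0, 0]
    - [0, 0, -0.1, 0, 0]

```text
t: 8.68
position: [470.2, -445.1, 31.3]
tcp_rot: [[0.984, 0.18, 0.004], [0.18, -0.984, -0.005], [0.003, 0.006, -1.0]]
force: [0.6, -0.8, -0.6]
gripper_width: 24.2
finger_force: 29.4
```

jog_arm:
  plan:
    - [0, 0, -0.4, 0, 0]
    - [0, 0, -0.4, 0, 0]
    - [0, 0, -0.4, 0, 0]
    - [0, 0, -0.4, 0, 0]
    - [0, 0, -0.4, 0, 0]

```text
t: 9.1
position: [471.2, -446.4, 196.1]
tcp_rot: [[0.984, 0.18, 0.009], [0.18, -0.984, -0.012], [0.006, 0.013, -1.0]]
force: [0.8, 0.2, 0.6]
gripper_width: 24.2
finger_force: 29.4
```

jog_arm:
  plan:
    - [0.05, -0.53, 0, -0.25, 0]
    - [0.05, -0.53, 0, -0.25, 0]
    - [0.05, -0.53, 0, -0.25, 0]
    - [0.05, -0.53, 0, -0.25, 0]
    - [0.05, -0.53, 0, -0.25, 0]

```text
t: 9.52
position: [449.5, -233.5, 186.4]
tcp_rot: [[0.688, 0.725, -0.0], [0.725, -0.688, 0.001], [0.0, -0.001, -1.0]]
force: [1.1, -0.6, -0.2]
gripper_width: 24.2
finger_force: 29.4
```

Run:
```python
from h import *
rows((624,-53,188))
```

```text
t 9.52 p [ 449.5 -233.5  186.4] yaw 46.5 w 24.2 F [ 1.1 -0.6 -0.2]
[ 0.628  0.006 -0.004] spin -0.149
```

jog_arm:
  plan:
    - [0.628, 0.006, 0, -0.149, 0]
    - [0.628, 0.006, 0, -0.149, 0]
    - [0.628, 0.006, 0, -0.149, 0]
    - [0.628, 0.006, 0, -0.149, 0]
    - [0.628, 0.006, 0, -0.149, 0]

```text
t: 9.93
position: [596.9, -84.6, 186.7]
tcp_rot: [[0.133, 0.991, -0.0], [0.991, -0.133, -0.0], [-0.0, -0.0, -1.0]]
force: [0.8, 0.1, -0.1]
gripper_width: 24.3
finger_force: 29.4
```

Run:
```python
from h import *
rows((624,-53,188))
```

```text
t 9.93 p [596.9 -84.6 186.7] yaw 82.4 w 24.3 F [ 0.8  0.1 -0.1]
[ 0.087  0.057 -0.003] spin -0.049
```

jog_arm:
  plan:
    - [0.087, 0.057, 0, -0.049, 0]
    - [0.087, 0.057, 0, -0.049, 0]
    - [0.087, 0.057, 0, -0.049, 0]
    - [0.087, 0.057, 0, -0.049, 0]
    - [0.087, 0.057, 0, -0.049, 0]

```text
t: 10.35
position: [623.1, -54.9, 186.4]
tcp_rot: [[-0.166, 0.986, -0.001], [0.986, 0.166, 0.0], [0.0, -0.001, -1.0]]
force: [0.5, 0.2, 0.1]
gripper_width: 24.4
finger_force: 29.4
```

Run:
```python
from h import *
rows((624,-53,150),(624,-53,80))
c=snapshot("scene");d=snapshot("top")
cv2.imwrite("pics/b1.png",np.hstack([cv2.resize(q["pixels"][r:r+110,k:k+110],(390,390),interpolation=2)[:,:,::-1] for q,r,k in((c,150,210),(d,100,190))]))
```

```text
t 10.35 p [623.1 -54.9 186.4] yaw 99.5 w 24.4 F [0.5 0.2 0.1]
[0.004 0.003 0.091] spin -0.001
[0.004 0.003 0.266] spin -0.001
```

View pics/b1.png

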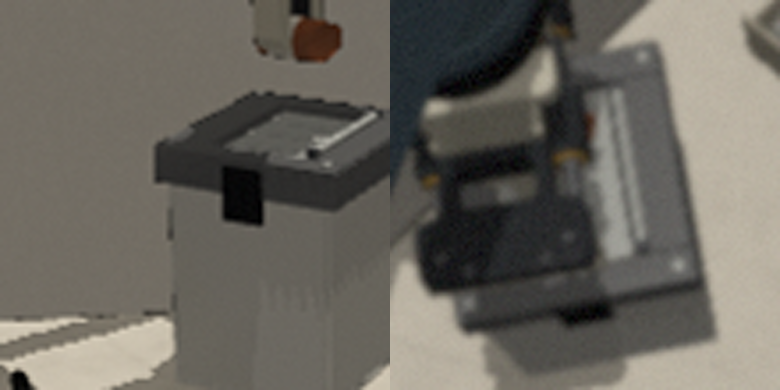

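Run:
```python
from h import *
c=snapshot("scene");u=lambda p:((px(c,p)-[210,150])*390/110).round()
ax=np.array([.983,.18,0]);ay=np.array([.18,-.983,0]);o=np.array([624.5,-57,155])
print("lid",[u(o+62*a*ax+59*b*ay) for a in(-1,1) for b in(-1,1)],"slot",[u(o+45*a*ax+31*b*ay) for a in(-1,1) for b in(-1,1)])
rows((624,-53,86))
```

```text
lid [array([150., 147.]), array([329., 177.]), array([254.,  93.]), array([422., 118.])] slot [array([206., 146.]), array([300., 161.]), array([280., 106.]), array([369., 119.])]
t 10.5 p [623.1 -55.7 187.3] yaw 99.5 w 24.8 F [ 0.5  0.7 -0.8]
[0.006 0.003 0.253] spin -0.001
```

jog_arm:
  plan:
    - [0.006, 0.003, 0.06, 0, 0]
    - [0.006, 0.003, 0.11, 0, 0]
    - [0.006, 0.003, 0.15, 0, 0]
    - [0.006, 0.003, 0.18, 0, 0]
    - [0.006, 0.003, 0.2, 0, 0]

```text
t: 10.92
position: [623.3, -52.9, 106.3]
tcp_rot: [[-0.166, 0.986, -0.001], [0.986, 0.166, 0.001], [0.001, -0.001, -1.0]]
force: [0.8, 0.2, -0.0]
gripper_width: 24.4
finger_force: 30.0
```

jog_arm:
  plan:
    - [0, 0, 0.025, 0, 0]
    - [0, 0, 0.05, 0, 0]
    - [0, 0, 0.055, 0, 0]
    - [0, 0, 0.055, 0, 0.45]
    - [0, 0, 0.055, 0, 0.45]

```text
t: 11.33
position: [624.3, -52.7, 85.7]
tcp_rot: [[-0.167, 0.986, 0.0], [0.986, 0.167, -0.0], [-0.0, 0.0, -1.0]]
force: [-0.6, 0.2, 0.0]
gripper_width: 33.2
finger_force: 0.2
```

jog_arm:
  plan:
    - [0, 0, 0, 0, 0.42]
    - [0, 0, 0, 0, 0.42]
    - [0, 0, 0, 0, 0.42]
    - [0, 0, -0.05, 0, 0.42]
    - [0, 0, -0.1, 0, 0.42]

```text
t: 11.75
position: [623.2, -52.4, 124.9]
tcp_rot: [[-0.168, 0.986, -0.003], [0.986, 0.168, 0.001], [0.001, -0.003, -1.0]]
force: [0.5, 0.4, 0.2]
gripper_width: 38.9
finger_force: 0.0
```

jog_arm:
  plan:
    - [0, 0, -0.1, 0, 0.42]
    - [0, 0, -0.16, 0, 0.42]
    - [0, 0, -0.16, 0, 0.42]
    - [0, 0, -0.16, 0, 0.42]
    - [0, 0, -0.16, 0, 0.42]

```text
t: 12.17
position: [623.7, -52.5, 188.9]
tcp_rot: [[-0.168, 0.986, -0.001], [0.986, 0.168, 0.0], [0.0, -0.001, -1.0]]
force: [0.5, 0.6, -0.7]
gripper_width: 39.1
finger_force: 0.0
```

Run:
```python
from h import *
rows((406,-226,188),(414,-364,188))
c=snapshot("scene");d=snapshot("top")
cv2.imwrite("pics/b2.png",np.hstack([cv2.resize(q["pixels"][r:r+w,k:k+w],(390,390),interpolation=2)[:,:,::-1] for q,r,k,w in((c,150,210,110),(d,100,190,110))]))
hsv=cv2.cvtColor(c["pixels"],cv2.COLOR_RGB2HSV)
m=cv2.inRange(hsv,(4,130,40),(18,255,200));n,l,st,ce=cv2.connectedComponentsWithStats(m)
for i in range(1,n):
    if st[i,4]>25: print(ce[i].round(),st[i].tolist())
```

```text
t 12.17 p [623.7 -52.5 188.9] yaw 99.6 w 39.1 F [ 0.5  0.6 -0.7]
[-0.336 -0.609  0.003] spin -0.001
[-0.68  -0.647  0.003] spin -0.001
[294. 107.] [290, 105, 10, 7, 28]
[291. 300.] [285, 293, 13, 15, 172]
[296. 322.] [285, 317, 20, 14, 124]
[360. 325.] [353, 319, 15, 13, 169]
[537. 373.] [486, 329, 102, 70, 2330]
[359. 343.] [353, 341, 14, 5, 33]
```

View pics/b2.png

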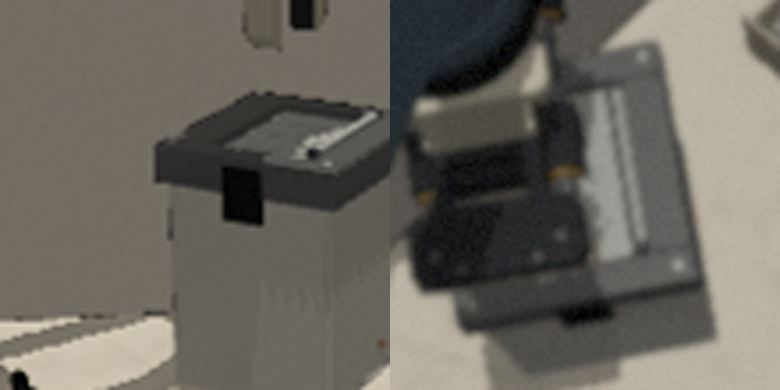

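Run:
```python
from h import *
for n,(x0,x1,y0,y1) in(("scene",(305,325,235,260)),("top",(268,285,150,172))):
    c=snapshot(n);hsv=cv2.cvtColor(c["pixels"],cv2.COLOR_RGB2HSV).astype(int)
    m=np.zeros(hsv.shape[:2],bool);m[y0:y1,x0:x1]=(hsv[y0:y1,x0:x1,1]>60);ys,xs=np.nonzero(m);print(n,list(zip(xs,ys)))
    if len(xs):
        for z in(10,30,60,90): print(z,ray(c,(xs.mean(),ys.mean()),z).round())
```

```text
scene [(np.int64(316), np.int64(246)), (np.int64(317), np.int64(246)), (np.int64(318), np.int64(246)), (np.int64(317), np.int64(247)), (np.int64(318), np.int64(247))]
10 [671. -91.  10.]
30 [ 635. -118.   30.]
60 [ 580. -158.   60.]
90 [ 525. -198.   90.]
top []
```

The flap is shut and the vial is inside: the orange dot at scene (317,246) projects onto the bin's +x wall about 30 mm up, so it's just a shard at the wall. Next is vial A.

jog_arm:
  plan:
    - [-0.336, -0.609, 0, 0, 0.54]
    - [-0.336, -0.609, 0, 0, 0.54]
    - [-0.336, -0.609, 0, 0, 0.54]
    - [-0.336, -0.609, 0, 0, 0.54]
    - [-0.336, -0.609, 0, 0, 0.54]

```text
t: 12.78
position: [459.2, -182.7, 188.5]
tcp_rot: [[-0.168, 0.986, -0.001], [0.986, 0.168, 0.001], [0.001, -0.001, -1.0]]
force: [-0.1, -1.6, 0.1]
gripper_width: 50.3
finger_force: 0.0
```

jog_arm:
  plan:
    - [-0.084, -0.153, 0, 0, 0.54]
    - [-0.084, -0.153, 0.05, 0, 0.54]
    - [-0.084, -0.153, 0.15, 0, 0.54]
    - [-0.084, -0.153, 0.25, 0, 0.54]
    - [-0.084, -0.153, 0.25, 0, 0.54]

```text
t: 13.2
position: [401.4, -222.3, 83.1]
tcp_rot: [[-0.166, 0.986, -0.01], [0.986, 0.166, 0.009], [0.011, -0.008, -1.0]]
force: [-0.9, 0.7, -1.1]
gripper_width: 50.0
finger_force: 0.0
```

jog_arm:
  plan:
    - [0, 0, 0, 0, 0.54]
    - [0, 0, 0, 0, 0.54]

```text
t: 13.37
position: [407.3, -226.1, 90.6]
tcp_rot: [[-0.168, 0.986, 0.001], [0.986, 0.168, -0.0], [-0.001, 0.001, -1.0]]
force: [0.4, -0.4, -0.5]
gripper_width: 50.6
finger_force: 0.0
```

Run:
```python
from h import *
rows((406.5,-225,-8))
```

```text
t 13.37 p [ 407.3 -226.1   90.6] yaw 99.7 w 50.6 F [ 0.4 -0.4 -0.5]
[ 0.003 -0.002  0.247] spin -0.001
```

jog_arm:
  plan:
    - [0.002, -0.002, 0.06, 0, 0.54]
    - [0.002, -0.002, 0.12, 0, 0.54]
    - [0.002, -0.002, 0.18, 0, 0.54]
    - [0.002, -0.002, 0.22, 0, 0.54]
    - [0.002, -0.002, 0.245, 0, 0.54]

```text
t: 13.78
position: [407.1, -225.7, -7.9]
tcp_rot: [[-0.169, 0.986, 0.002], [0.986, 0.169, -0.002], [-0.002, 0.001, -1.0]]
force: [-0.3, 0.4, 0.5]
gripper_width: 50.3
finger_force: 0.0
```

jog_arm:
  plan:
    - [0, 0, 0, 0, 0.54]
    - [0, 0, 0, 0, 0]
    - [0, 0, 0, 0, 0]
    - [0, 0, 0, 0, 0]
    - [0, 0, 0, 0, 0]

```text
t: 14.2
position: [406.4, -225.7, -7.3]
tcp_rot: [[-0.168, 0.986, 0.002], [0.986, 0.168, -0.002], [-0.002, 0.002, -1.0]]
force: [-0.2, -0.4, 0.6]
gripper_width: 28.0
finger_force: 0.0
```

jog_arm:
  plan:
    - [0, 0, 0, 0, 0]
    - [0, 0, 0, 0, 0]
    - [0, 0, -0.02, 0, 0]
    - [0, 0, -0.05, 0, 0]
    - [0, 0, -0.05, 0, 0]

```text
t: 14.62
position: [406.5, -225.9, 13.3]
tcp_rot: [[-0.168, 0.986, 0.002], [0.986, 0.168, -0.002], [-0.002, 0.002, -1.0]]
force: [0.2, -0.3, 0.1]
gripper_width: 24.0
finger_force: 30.0
```

jog_arm:
  plan:
    - [0, 0, -0.445, 0, 0]
    - [0, 0, -0.445, 0, 0]
    - [0, 0, -0.445, 0, 0]
    - [0, 0, -0.445, 0, 0]
    - [0, 0, -0.445, 0, 0]

```text
t: 15.03
position: [407.9, -227.1, 195.9]
tcp_rot: [[-0.168, 0.986, 0.008], [0.986, 0.168, -0.007], [-0.008, 0.006, -1.0]]
force: [1.1, -1.1, -0.6]
gripper_width: 24.4
finger_force: 30.0
```

jog_arm:
  plan:
    - [0.325, 0.607, 0, 0, 0]
    - [0.325, 0.607, 0, 0, 0]
    - [0.325, 0.607, 0, 0, 0]
    - [0.325, 0.607, 0, 0, 0]
    - [0.325, 0.607, 0, 0, 0]

```text
t: 15.45
position: [571.3, -95.9, 189.3]
tcp_rot: [[-0.167, 0.986, 0.0], [0.986, 0.167, -0.0], [-0.0, 0.0, -1.0]]
force: [0.2, -0.6, 0.2]
gripper_width: 24.5
finger_force: 30.0
```

jog_arm:
  plan:
    - [0.079, 0.148, 0, 0, 0]
    - [0.079, 0.148, 0, 0, 0]
    - [0.079, 0.148, 0, 0, 0]
    - [0.079, 0.148, 0, 0, 0]
    - [0.079, 0.148, 0, 0, 0]

```text
t: 15.87
position: [622.3, -56.5, 188.8]
tcp_rot: [[-0.168, 0.986, -0.002], [0.986, 0.168, -0.0], [0.0, -0.002, -1.0]]
force: [0.2, -0.7, 0.1]
gripper_width: 24.4
finger_force: 30.0
```

Run:
```python
from h import *
rows((624.5,-56,88))
```

```text
t 15.87 p [622.3 -56.5 188.8] yaw 99.7 w 24.4 F [ 0.2 -0.7  0.1]
[0.    0.006 0.252] spin -0.001
```

jog_arm:
  plan:
    - [0, 0.005, 0.06, 0, 0]
    - [0, 0.005, 0.11, 0, 0]
    - [0, 0.005, 0.16, 0, 0]
    - [0, 0.005, 0.21, 0, 0]
    - [0, 0.005, 0.25, 0, 0]

```text
t: 16.28
position: [623.5, -57.3, 88.6]
tcp_rot: [[-0.165, 0.986, -0.001], [0.986, 0.165, 0.0], [0.0, -0.001, -1.0]]
force: [-0.1, 1.4, -0.4]
gripper_width: 24.2
finger_force: 30.0
```

jog_arm:
  plan:
    - [0, 0, 0, 0, 0]
    - [0, 0, 0, 0, 0.42]
    - [0, 0, 0, 0, 0.42]
    - [0, 0, 0, 0, 0.42]
    - [0, 0, 0, 0, 0.42]

```text
t: 16.7
position: [625.9, -56.4, 91.1]
tcp_rot: [[-0.167, 0.986, 0.003], [0.986, 0.167, -0.001], [-0.001, 0.002, -1.0]]
force: [-1.1, 0.2, 0.3]
gripper_width: 38.6
finger_force: 0.2
```

jog_arm:
  plan:
    - [0, 0, 0, 0, 0.42]
    - [0, 0, -0.06, 0, 0.42]
    - [0, 0, -0.13, 0, 0.42]
    - [0, 0, -0.2, 0, 0.42]
    - [0, 0, -0.25, 0, 0.42]

```text
t: 17.12
position: [626.2, -56.1, 192.7]
tcp_rot: [[-0.168, 0.986, 0.003], [0.986, 0.168, -0.001], [-0.002, 0.003, -1.0]]
force: [-0.4, -0.3, 0.0]
gripper_width: 39.0
finger_force: 0.0
```

jog_arm:
  plan:
    - [0, 0, 0, 0, 0.42]
    - [0, 0, 0, 0, 0.42]

```text
t: 17.28
position: [626.2, -56.2, 191.2]
tcp_rot: [[-0.168, 0.986, 0.004], [0.986, 0.168, -0.001], [-0.002, 0.004, -1.0]]
force: [-0.2, 0.2, -0.1]
gripper_width: 39.1
finger_force: 0.0
```

Run:
```python
from h import *
rows((414,-364,188))
c=snapshot("scene");d=snapshot("top")
cv2.imwrite("pics/b3.png",np.hstack([cv2.resize(q["pixels"][r:r+w,k:k+w],(390,390),interpolation=2)[:,:,::-1] for q,r,k,w in((c,150,210,200),(d,100,190,110))]))
```

```text
t 17.28 p [626.2 -56.2 191.2] yaw 99.7 w 39.1 F [-0.2  0.2 -0.1]
[-0.67  -0.652  0.007] spin -0.001
```

View pics/b3.png

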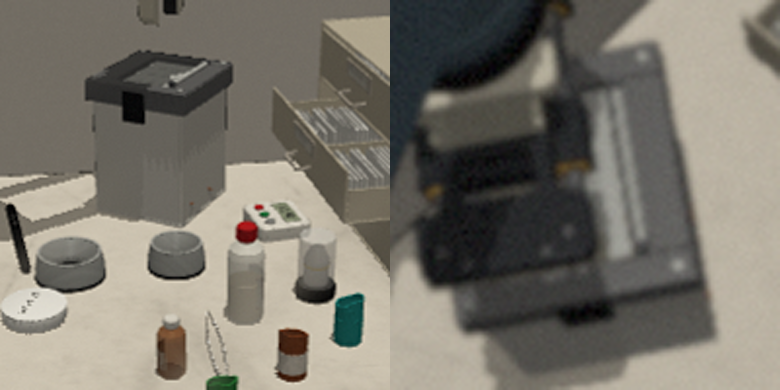

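jog_arm:
  plan:
    - [-0.67, -0.652, 0, 0, 0.54]
    - [-0.67, -0.652, 0, 0, 0.54]
    - [-0.67, -0.652, 0, 0, 0.54]
    - [-0.67, -0.652, 0, 0, 0.54]
    - [-0.67, -0.652, 0, 0, 0.54]

```text
t: 17.8
position: [504.8, -227.9, 187.5]
tcp_rot: [[-0.168, 0.986, -0.003], [0.986, 0.168, 0.002], [0.002, -0.002, -1.0]]
force: [1.9, -0.3, -0.5]
gripper_width: 49.7
finger_force: 0.0
```

jog_arm:
  plan:
    - [-0.296, -0.289, 0, 0, 0.54]
    - [-0.296, -0.289, 0, 0, 0.54]
    - [-0.296, -0.289, 0, 0, 0.54]
    - [-0.296, -0.289, 0.05, 0, 0.54]
    - [-0.296, -0.289, 0.1, 0, 0.54]

```text
t: 18.22
position: [409.5, -369.3, 148.9]
tcp_rot: [[-0.163, 0.987, -0.001], [0.987, 0.163, -0.004], [-0.004, -0.001, -1.0]]
force: [0.6, 0.1, -1.2]
gripper_width: 50.3
finger_force: 0.0
```

jog_arm:
  plan:
    - [0, 0, 0.08, 0, 0.54]
    - [0, 0, 0.14, 0, 0.54]
    - [0, 0, 0.15, 0, 0.54]
    - [0, 0, 0.15, 0, 0.54]
    - [0, 0, 0.15, 0, 0.54]

```text
t: 18.63
position: [413.0, -363.4, 89.5]
tcp_rot: [[-0.168, 0.986, -0.0], [0.986, 0.168, 0.001], [0.001, -0.0, -1.0]]
force: [-0.4, 0.2, 0.2]
gripper_width: 49.9
finger_force: 0.0
```

Run:
```python
from h import *
rows((414.5,-363.5,-8))
```

```text
t 18.63 p [ 413.  -363.4   89.5] yaw 99.7 w 49.9 F [-0.4  0.2  0.2]
[-0.001  0.004  0.244] spin -0.001
```

jog_arm:
  plan:
    - [0, 0.004, 0.06, 0, 0.54]
    - [0, 0.004, 0.12, 0, 0.54]
    - [0, 0.004, 0.18, 0, 0.54]
    - [0, 0.004, 0.22, 0, 0.54]
    - [0, 0.004, 0.245, 0, 0.54]

```text
t: 19.05
position: [415.0, -363.4, -8.7]
tcp_rot: [[-0.168, 0.986, 0.0], [0.986, 0.168, -0.001], [-0.001, 0.0, -1.0]]
force: [0.2, -0.3, 0.0]
gripper_width: 50.2
finger_force: 0.0
```

jog_arm:
  plan:
    - [0, 0, 0, 0, 0.54]
    - [0, 0, 0, 0, 0]
    - [0, 0, 0, 0, 0]
    - [0, 0, 0, 0, 0]
    - [0, 0, 0, 0, 0]

```text
t: 19.47
position: [415.0, -364.1, -7.3]
tcp_rot: [[-0.168, 0.986, 0.001], [0.986, 0.168, -0.002], [-0.002, 0.001, -1.0]]
force: [-1.2, -0.9, 0.4]
gripper_width: 28.3
finger_force: 0.3
```

jog_arm:
  plan:
    - [0, 0, 0, 0, 0]
    - [0, 0, 0, 0, 0]
    - [0, 0, -0.02, 0, 0]
    - [0, 0, -0.05, 0, 0]
    - [0, 0, -0.05, 0, 0]

```text
t: 19.88
position: [415.3, -364.3, 13.5]
tcp_rot: [[-0.168, 0.986, 0.002], [0.986, 0.168, -0.002], [-0.003, 0.002, -1.0]]
force: [1.2, -0.3, -0.4]
gripper_width: 24.2
finger_force: 30.0
```

jog_arm:
  plan:
    - [0, 0, -0.445, 0, 0]
    - [0, 0, -0.445, 0, 0]
    - [0, 0, -0.445, 0, 0]
    - [0, 0, -0.445, 0, 0]
    - [0, 0, -0.445, 0, 0]

```text
t: 20.3
position: [416.4, -365.8, 196.5]
tcp_rot: [[-0.168, 0.986, 0.007], [0.986, 0.168, -0.009], [-0.009, 0.005, -1.0]]
force: [0.5, -1.2, -0.0]
gripper_width: 23.9
finger_force: 30.0
```

Run:
```python
from h import *
c=snapshot("scene");c=snapshot("scene")
rows((624.5,-56.5,190))
```

```text
t 20.4 p [ 415.7 -364.9  192.9] yaw 99.6 w 24.3 F [ 0.2 -0.3 -1.8]
[0.673 0.644 0.005] spin -0.001
```

jog_arm:
  plan:
    - [0.673, 0.645, 0, 0, 0]
    - [0.673, 0.645, 0, 0, 0]
    - [0.673, 0.645, 0, 0, 0]
    - [0.673, 0.645, 0, 0, 0]
    - [0.673, 0.645, 0, 0, 0]

```text
t: 20.82
position: [530.7, -188.6, 186.7]
tcp_rot: [[-0.167, 0.986, -0.004], [0.986, 0.167, 0.002], [0.003, -0.003, -1.0]]
force: [1.0, -0.8, -0.4]
gripper_width: 24.3
finger_force: 30.0
```

jog_arm:
  plan:
    - [0.296, 0.284, 0, 0, 0]
    - [0.296, 0.284, 0, 0, 0]
    - [0.296, 0.284, 0, 0, 0]
    - [0.296, 0.284, 0, 0, 0]
    - [0.296, 0.284, 0, 0, 0]

```text
t: 21.23
position: [625.0, -48.2, 186.1]
tcp_rot: [[-0.173, 0.985, -0.003], [0.985, 0.173, 0.004], [0.005, -0.002, -1.0]]
force: [-0.5, -0.2, -0.2]
gripper_width: 24.5
finger_force: 30.0
```

jog_arm:
  plan:
    - [0, 0, 0, 0, 0]
    - [0, 0, 0, 0, 0]

```text
t: 21.4
position: [622.2, -55.0, 187.0]
tcp_rot: [[-0.168, 0.986, -0.004], [0.986, 0.168, 0.0], [0.001, -0.004, -1.0]]
force: [0.1, -0.5, -1.2]
gripper_width: 24.3
finger_force: 30.0
```

Run:
```python
from h import *
rows((624.5,-56.5,88))
```

```text
t 21.4 p [622.2 -55.  187. ] yaw 99.7 w 24.3 F [ 0.1 -0.5 -1.2]
[-0.005  0.006  0.248] spin -0.001
```

jog_arm:
  plan:
    - [-0.004, 0.005, 0.06, 0, 0]
    - [-0.004, 0.005, 0.11, 0, 0]
    - [-0.004, 0.005, 0.16, 0, 0]
    - [-0.004, 0.005, 0.21, 0, 0]
    - [-0.004, 0.005, 0.25, 0, 0]

```text
t: 21.82
position: [623.8, -58.2, 87.3]
tcp_rot: [[-0.165, 0.986, -0.003], [0.986, 0.165, 0.0], [0.001, -0.002, -1.0]]
force: [-0.2, -0.1, 0.4]
gripper_width: 24.6
finger_force: 30.0
```

jog_arm:
  plan:
    - [0, 0, 0, 0, 0]
    - [0, 0, 0, 0, 0.42]
    - [0, 0, 0, 0, 0.42]
    - [0, 0, 0, 0, 0.42]
    - [0, 0, 0, 0, 0.42]

```text
t: 22.23
position: [626.4, -56.9, 90.9]
tcp_rot: [[-0.167, 0.986, 0.002], [0.986, 0.167, -0.001], [-0.001, 0.002, -1.0]]
force: [-0.6, 0.3, 1.0]
gripper_width: 38.6
finger_force: 0.2
```

jog_arm:
  plan:
    - [0, 0, 0, 0, 0.42]
    - [0, 0, -0.06, 0, 0.42]
    - [0, 0, -0.13, 0, 0.42]
    - [0, 0, -0.2, 0, 0.42]
    - [0, 0, -0.25, 0, 0.42]

```text
t: 22.65
position: [626.7, -56.5, 192.8]
tcp_rot: [[-0.168, 0.986, 0.004], [0.986, 0.168, -0.001], [-0.002, 0.003, -1.0]]
force: [0.1, 0.9, 0.2]
gripper_width: 38.9
finger_force: 0.0
```

jog_arm:
  plan:
    - [0, 0, 0, 0, 0.42]
    - [0, 0, 0, 0, 0.42]

```text
t: 22.82
position: [626.7, -56.5, 191.3]
tcp_rot: [[-0.168, 0.986, 0.004], [0.986, 0.168, -0.001], [-0.002, 0.004, -1.0]]
force: [0.6, 0.0, -0.3]
gripper_width: 38.9
finger_force: 0.0
```

Run:
```python
from h import *
c=snapshot("scene");d=snapshot("top")
old=cv2.imread("pics/s2.png")[:,:,::-1].astype(int);D=np.abs(old-c["pixels"].astype(int)).sum(2)
print("flap diff",D[170:200,265:315].mean(),D[170:200,265:315].max())
hsv=cv2.cvtColor(c["pixels"],cv2.COLOR_RGB2HSV)
m=cv2.inRange(hsv,(4,130,40),(18,255,200));n,l,st,ce=cv2.connectedComponentsWithStats(m)
for i in range(1,n):
    if st[i,4]>8: print("amber",ce[i].round(),st[i].tolist())
m=cv2.inRange(hsv,(0,0,190),(180,40,255))
hs=cv2.cvtColor(d["pixels"],cv2.COLOR_RGB2HSV)
for t in("stain_bottle","cleaner_bottle","narrow_base","wide_base","objective_canister"):
  for n_,cam in(("scene",c),("top",d)):
    for q in spot_in(t,n_)[:2]: w=inv(cam,q["at"]);print(t,n_,round(q["confidence"],2),w.round(),px(cam,w).round())
# stain cap in top
g=d["pixels"][303:322,358:377].astype(int);print(g.sum(2))
rows((351,-279,190))
```

```text
flap diff 73.36666666666666 272
amber [299. 105.] [290, 101, 19, 11, 55]
amber [297. 323.] [291, 318, 14, 12, 106]
amber [536. 373.] [486, 329, 102, 70, 2329]
stain_bottle scene 0.59 [ 346. -292.   33.] [299. 329.]
stain_bottle top 0.44 [ 357. -283.   42.] [368. 310.]
stain_bottle top 0.16 [618. -78. 148.] [250. 155.]
cleaner_bottle scene 0.68 [ 457. -292.   48.] [337. 294.]
cleaner_bottle top 0.74 [ 463. -274.   72.] [364. 249.]
narrow_base scene 0.73 [ 501. -178.   22.] [301. 280.]
narrow_base scene 0.21 [ 524. -323.   40.] [372. 289.]
narrow_base top 0.86 [ 505. -171.   15.] [308. 232.]
wide_base scene 0.62 [ 424. -101.   23.] [245. 283.]
wide_base top 0.65 [428. -96.  16.] [268. 272.]
objective_canister scene 0.95 [ 527. -317.   38.] [371. 288.]
objective_canister top 0.63 [ 532. -309.   66.] [382. 212.]
[[494 487 490 488 478 480 488 483 482 498 499 510 507 509 513 503 509 508
  501]
 [476 472 472 466 442 433 436 432 431 437 465 467 486 494 510 501 508 504
  502]
 [467 460 429 408 374 348 348 338 326 339 363 401 416 455 491 506 507 508
  501]
 [464 432 382 339 306 277 246 241 243
[... 659 characters left out ...]
0 388 315 301 356 438 497
  520]
 [469 434 378 296 227 200 219 270 325 368 372 336 315 301 340 398 466 509
  523]
 [480 463 439 357 292 250 223 223 239 259 277 268 278 316 396 464 491 516
  516]
 [475 484 468 434 373 332 290 264 262 270 284 302 348 394 453 497 522 519
  520]
 [475 484 479 460 441 420 383 356 355 353 374 405 428 459 494 509 519 517
  521]
 [481 481 482 478 480 470 453 447 444 443 457 472 489 503 518 521 515 516
  525]
 [480 481 485 473 487 482 484 487 484 484 493 507 507 516 521 524 511 516
  524]
 [478 475 484 480 481 491 492 496 486 498 507 510 521 516 517 512 518 526
  521]]
t 23.42 p [625.7 -56.4 189.2] yaw 99.6 w 39.0 F [ 0.5 -0.3  0.1]
[-0.434 -0.77  -0.002] spin -0.001
```

Run:
```python
from h import *
c=snapshot("scene");d=snapshot("top")
b3=cv2.imread("pics/b3.png")[:,:390].astype(int)
now=cv2.resize(c["pixels"][150:350,210:410],(390,390),interpolation=2)[:,:,::-1].astype(int)
D=np.abs(now-b3).sum(2);print("flap diff vs shut",D[55:90,120:215].mean().round(1),D[55:90,120:215].max())
print("cap",ray(d,(367.6,311.1),55)[:2]); 
V=cv2.cvtColor(cv2.imread("pics/top1.png"),cv2.COLOR_BGR2GRAY)
for nm,(u,v) in(("narrow",(306,232)),("wide",(269,272))):
    r=30;p=cv2.resize(V[v-r:v+r,u-r:u+r],None,fx=4,fy=4,interpolation=cv2.INTER_CUBIC)
    for th in(40,60,80,100,120):
        m=(p<th).astype(np.uint8);n,l,st,ce=cv2.connectedComponentsWithStats(m);i=l[4*r,4*r]
        if i: 
            q=((ce[i][0]-1.5)/4+u-r,(ce[i][1]-1.5)/4+v-r);print(nm,th,st[i,2:4]/4,np.round(q,2),[ray(d,q,z)[:2].round(1).tolist() for z in(8,14,28)])
    for rr in((50,75),): 
        h=cv2.HoughCircles(cv2.GaussianBlur(p,(5,5),1),cv2.HOUGH_GRADIENT,1,40,param1=80,param2=15,minRadius=52 if nm=="narrow" else 64,maxRadius=70 if nm=="narrow" else 82)
        if h is not None:
            for x,y,R in h[0][:2]: q=((x-1.5)/4+u-r,(y-1.5)/4+v-r);print(nm,"hough",R/4,ray(d,q,28)[:2].round(1))
```

```text
flap diff vs shut 4.0 119
cap [ 353.3861924  -281.77766944]
narrow 40 [12.75 13.  ] [306.45 231.7 ] [[506.4, -167.2], [505.4, -167.6], [503.2, -168.5]]
narrow 60 [14.5 14.5] [306.56 231.72] [[506.3, -167.4], [505.4, -167.8], [503.1, -168.7]]
narrow 80 [16.75 16.5 ] [306.75 231.68] [[506.4, -167.8], [505.4, -168.2], [503.2, -169.1]]
narrow 100 [22.   21.75] [306.23 229.9 ] [[509.9, -166.8], [508.9, -167.2], [506.6, -168.1]]
narrow 120 [24.5 24. ] [305.92 229.9 ] [[509.9, -166.2], [508.9, -166.6], [506.6, -167.5]]
narrow hough 15.275 [ 503.1 -168.1]
wide 40 [18.5  18.25] [268.93 272.04] [[428.5, -95.9], [427.9, -96.7], [426.7, -98.5]]
wide 60 [20.25 20.  ] [269.02 272.04] [[428.5, -96.1], [427.9, -96.9], [426.7, -98.7]]
wide 80 [21.5 22. ] [269.27 272.01] [[428.5, -96.6], [428.0, -97.3], [426.7, -99.1]]
wide 100 [27.   27.75] [268.25 271.12] [[430.2, -94.6], [429.7, -95.3], [428.4, -97.2]]
wide 120 [29.75 30.25] [267.4  271.05] [[430.4, -92.9], [429.8, -93.7], [428.5, -95.6]]
wide hough 18.3 [426.3 -98.2]
```

```bash
python3 -c "
from h import *
rows((352.5,-281,190))"
```

```text
t 23.52 p [625.7 -56.4 189.4] yaw 99.6 w 39.0 F [-0.1 -0.2 -0.8]
[-0.439 -0.767 -0.001] spin -0.001
```

jog_arm:
  plan:
    - [-0.439, -0.767, 0, 0, 0.54]
    - [-0.439, -0.767, 0, 0, 0.54]
    - [-0.439, -0.767, 0, 0, 0.54]
    - [-0.439, -0.767, 0, 0, 0.54]
    - [-0.439, -0.767, 0, 0, 0.54]

```text
t: 23.93
position: [463.3, -189.4, 189.6]
tcp_rot: [[-0.168, 0.986, 0.0], [0.986, 0.168, -0.0], [-0.0, 0.0, -1.0]]
force: [1.0, -0.3, -0.1]
gripper_width: 50.0
finger_force: 0.0
```

jog_arm:
  plan:
    - [-0.18, -0.315, 0, 0, 0.54]
    - [-0.18, -0.315, 0, 0, 0.54]
    - [-0.18, -0.315, 0, 0, 0.54]
    - [-0.18, -0.315, 0.05, 0, 0.54]
    - [-0.18, -0.315, 0.1, 0, 0.54]

```text
t: 24.35
position: [350.6, -284.4, 150.5]
tcp_rot: [[-0.163, 0.987, 0.002], [0.987, 0.163, -0.005], [-0.005, 0.001, -1.0]]
force: [1.6, 0.0, -0.2]
gripper_width: 50.1
finger_force: 0.0
```

jog_arm:
  plan:
    - [0, 0, 0.08, 0, 0.54]
    - [0, 0, 0.14, 0, 0.54]
    - [0, 0, 0.15, 0, 0.54]
    - [0, 0, 0.15, 0, 0.54]
    - [0, 0, 0.15, 0, 0.54]

```text
t: 24.77
position: [353.2, -281.3, 90.4]
tcp_rot: [[-0.168, 0.986, 0.001], [0.986, 0.168, -0.001], [-0.001, 0.001, -1.0]]
force: [0.3, -0.7, 0.3]
gripper_width: 50.4
finger_force: 0.0
```

Run:
```python
from h import *
rows((352.5,-281,1))
```

```text
t 24.77 p [ 353.2 -281.3   90.4] yaw 99.7 w 50.4 F [ 0.3 -0.7  0.3]
[ 0.001 -0.002  0.223] spin -0.001
```

jog_arm:
  plan:
    - [0, -0.002, 0.06, 0, 0.54]
    - [0, -0.002, 0.12, 0, 0.54]
    - [0, -0.002, 0.17, 0, 0.54]
    - [0, -0.002, 0.21, 0, 0.54]
    - [0, -0.002, 0.223, 0, 0.54]

```text
t: 25.18
position: [352.2, -281.0, -0.0]
tcp_rot: [[-0.168, 0.986, -0.0], [0.986, 0.168, -0.0], [-0.0, -0.0, -1.0]]
force: [-0.4, 0.6, -1.0]
gripper_width: 50.2
finger_force: 0.0
```

jog_arm:
  plan:
    - [0, 0, 0, 0, 0.54]
    - [0, 0, 0, 0, 0]
    - [0, 0, 0, 0, 0]
    - [0, 0, 0, 0, 0]
    - [0, 0, 0, 0, 0]

```text
t: 25.6
position: [352.4, -281.6, 1.2]
tcp_rot: [[-0.168, 0.986, 0.001], [0.986, 0.168, -0.002], [-0.002, 0.001, -1.0]]
force: [0.1, 0.5, 0.6]
gripper_width: 28.1
finger_force: 0.0
```

jog_arm:
  plan:
    - [0, 0, 0, 0, 0]
    - [0, 0, 0, 0, 0]
    - [0, 0, -0.02, 0, 0]
    - [0, 0, -0.05, 0, 0]
    - [0, 0, -0.05, 0, 0]

```text
t: 26.02
position: [352.6, -281.8, 22.0]
tcp_rot: [[-0.168, 0.986, 0.002], [0.986, 0.168, -0.002], [-0.002, 0.001, -1.0]]
force: [0.4, -0.0, -0.7]
gripper_width: 24.3
finger_force: 30.0
```

jog_arm:
  plan:
    - [0, 0, -0.1, 0, 0]
    - [0, 0, -0.2, 0, 0]
    - [0, 0, -0.25, 0, 0]
    - [0, 0, -0.25, 0, 0]
    - [0, 0, -0.25, 0, 0]

```text
t: 26.43
position: [352.3, -281.5, 121.1]
tcp_rot: [[-0.168, 0.986, 0.002], [0.986, 0.168, -0.002], [-0.003, 0.001, -1.0]]
force: [-0.4, 0.4, -0.2]
gripper_width: 24.4
finger_force: 30.0
```

Run:
```python
from h import *
c=snapshot("scene")
rows((505.8,-168,120))
hsv=cv2.cvtColor(c["pixels"],cv2.COLOR_RGB2HSV)
m=cv2.inRange(hsv,(4,70,40),(18,255,220));n,l,st,ce=cv2.connectedComponentsWithStats(m)
for i in range(1,n):
    if st[i,4]>25: print("amber",ce[i].round(),st[i].tolist())
p=observe()["position"];print([px(c,p+np.array([0,0,z])).round() for z in(-1,20,40)])
```

```text
t 26.48 p [ 351.6 -280.6  119.8] yaw 99.6 w 24.1 F [ 0.3 -0.6 -0.6]
[ 0.213  0.427 -0.001] spin -0.001
amber [303. 199.] [294, 192, 21, 16, 70]
amber [299. 215.] [293, 210, 11, 11, 31]
amber [299. 266.] [290, 250, 15, 29, 279]
amber [494. 308.] [477, 301, 43, 20, 370]
amber [536. 373.] [486, 328, 103, 71, 2467]
[array([294., 278.]), array([294., 266.]), array([294., 255.])]
```

Run:
```python
from h import *
c=snapshot("scene");d=snapshot("top")
print(px(c,(352.5,-281.2,25)),px(c,(352.5,-285,25)),px(c,(352.5,-281.2,15)))
P=observe()["position"];print([px(c,P+[0,0,z]) for z in(15,30,45,52)])
im=c["pixels"].astype(int)
for v in(256,262,268,272,275,277): print(v,[int(x) for x in im[v,284:312].sum(1)])
h=cv2.cvtColor(d["pixels"],cv2.COLOR_RGB2HSV)
```

```text
[295.53746704 329.33823362] [297.3638977  330.09328524] [295.60363099 334.55943549]
[array([293.47467343, 269.74472215]), array([293.35156969, 261.04659333]), array([293.22620064, 252.22892321]), array([293.16690052, 248.07221604])]
256 [283, 278, 280, 283, 277, 282, 282, 281, 273, 265, 267, 274, 218, 121, 99, 89, 83, 83, 83, 58, 195, 282, 266, 272, 272, 295, 306, 306]
262 [278, 281, 279, 279, 282, 278, 282, 286, 279, 265, 263, 272, 232, 165, 152, 165, 152, 129, 116, 91, 209, 323, 397, 417, 452, 560, 608, 600]
268 [600, 578, 521, 447, 321, 229, 238, 232, 238, 251, 262, 270, 249, 214, 196, 201, 200, 192, 193, 178, 398, 542, 553, 569, 585, 590, 593, 594]
272 [584, 585, 590, 561, 381, 157, 205, 186, 195, 198, 161, 165, 160, 159, 161, 164, 167, 164, 156, 141, 272, 370, 345, 345, 337, 330, 317, 329]
275 [597, 608, 500, 399, 334, 129, 143, 143, 152, 159, 159, 157, 158, 155, 166, 162, 162, 162, 147, 140, 256, 338, 325, 320, 314, 310, 299, 341]
277 [593, 595, 445, 194, 209, 197, 169, 155, 152, 150, 152, 152, 156, 151, 153, 154, 152, 141, 156, 234, 298, 309, 308, 316, 343, 376, 418, 388]
```

jog_arm:
  plan:
    - [0.22, 0.428, 0, 0, 0]
    - [0.22, 0.428, 0, 0, 0]
    - [0.22, 0.428, 0, 0, 0]
    - [0.22, 0.428, 0, 0, 0]
    - [0.22, 0.428, 0, 0, 0]

```text
t: 27.0
position: [507.4, -162.5, 118.3]
tcp_rot: [[-0.168, 0.986, -0.002], [0.986, 0.168, 0.002], [0.003, -0.001, -1.0]]
force: [-0.4, -0.6, -0.7]
gripper_width: 24.3
finger_force: 30.0
```

jog_arm:
  plan:
    - [0, 0, 0.05, 0, 0]
    - [0, 0, 0.1, 0, 0]
    - [0, 0, 0.14, 0, 0]
    - [0, 0, 0.14, 0, 0]
    - [0, 0, 0.14, 0, 0]

```text
t: 27.42
position: [504.3, -164.5, 62.2]
tcp_rot: [[-0.168, 0.986, -0.004], [0.986, 0.168, 0.003], [0.003, -0.004, -1.0]]
force: [-0.1, -0.2, -1.7]
gripper_width: 24.2
finger_force: 30.0
```

Run:
```python
from h import *
c=snapshot("scene");rows((505.8,-165.5,12))
cv2.imwrite("pics/n1.png",cv2.resize(c["pixels"][210:310,250:370],None,fx=5,fy=5,interpolation=2)[:,:,::-1])
```

```text
t 27.47 p [ 505.3 -165.2   63.5] yaw 99.6 w 24.6 F [-0.4  0.7  0.1]
[-0.001  0.001  0.129] spin -0.001
```

View pics/n1.png

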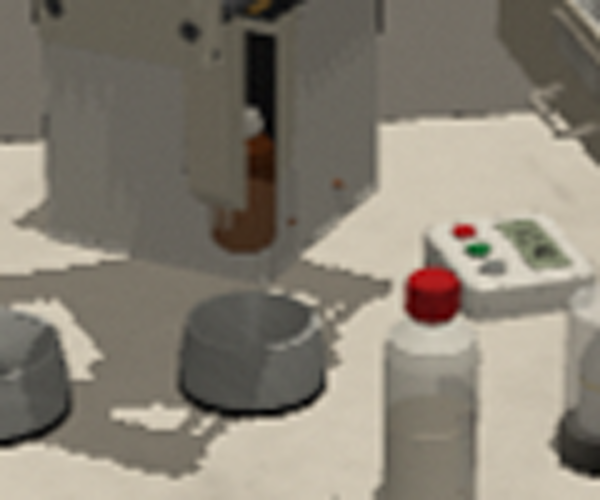

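The last allowed view shows the bottle upright in the fingers, with its foot at crop (243,240) above the narrow base's rim centre (~(254,318)). From here I'll check numerically.

Run:
```python
from h import *
c=snapshot("scene");u=lambda *p:((px(c,p)-[250,210])*5).round(1)
print("rim pred",u(505.8,-168,28),"L/R",u(505.8-29*.55,-168+29*.83,28),u(505.8+29*.55,-168-29*.83,28))
print("foot pred",u(505.8,-168,62),u(505.8,-172,62),u(501.8,-168,62))
rows((505.8,-165.5,12))
```

```text
rim pred [244.2 325. ] L/R [170.4 323.1] [318.1 326.9]
foot pred [243.4 246.1] [251.6 248.8] [237.  249.7]
t 27.52 p [ 506.  -165.7   64.4] yaw 99.6 w 24.4 F [ 0.1  0.1 -0.3]
[ 0.    -0.     0.131] spin -0.001
```

Run:
```python
from h import *
c=snapshot("scene");g=cv2.cvtColor(c["pixels"],cv2.COLOR_RGB2GRAY)
t=np.linspace(0,2*np.pi,180)
def box(o,r,z): 
    q=np.array([(px(c,(o[0]+r*np.cos(a),o[1]+r*np.sin(a),z))-[250,210])*5 for a in t]);return q.min(0).round(),q.max(0).round()
for o in((505.8,-168),(507.8,-171),(509.5,-170)): print(o,"rim",box(o,29,28),"foot",box(o,29,0))
print("bottle foot",box((505.8,-168),12.5,63))
print("wide",box((428.2,-96.8),34.5,28),box((428.2,-96.8),34.5,0))
for u in (45,50,54): print("col",u,[int(x) for x in g[264:300,250+u]])
for v in (275,280,285): print("row",v,[int(x) for x in g[v,280:322]])
```

```text
(505.8, -168) rim (array([170., 292.]), array([318., 359.])) foot (array([171., 355.]), array([318., 424.]))
(507.8, -171) rim (array([179., 292.]), array([328., 360.])) foot (array([180., 355.]), array([328., 425.]))
(509.5, -170) rim (array([180., 290.]), array([328., 357.])) foot (array([181., 353.]), array([328., 422.]))
bottle foot (array([211., 230.]), array([276., 258.]))
wide (array([-119.,  308.]), array([ 63., 391.])) (array([-114.,  371.]), array([ 66., 457.]))
col 45 [100, 107, 117, 117, 109, 88, 86, 86, 87, 87, 85, 83, 81, 81, 81, 85, 77, 76, 77, 78, 77, 75, 77, 78, 78, 79, 78, 55, 9, 64, 118, 130, 175, 200, 198, 197]
col 50 [99, 99, 107, 114, 100, 98, 96, 95, 93, 93, 91, 89, 93, 91, 85, 84, 81, 81, 81, 80, 80, 77, 77, 78, 77, 77, 80, 68, 9, 79, 179, 199, 196, 195, 194, 193]
col 54 [91, 90, 107, 136, 147, 81, 83, 85, 85, 83, 81, 82, 80, 78, 77, 84, 93, 98, 98, 98, 98, 99, 97, 93, 92, 89, 92, 76, 1, 105, 205, 195, 192, 192, 194, 195]
row 275 [117, 119, 119, 119, 120, 122, 103, 82, 84, 79, 78, 79, 80, 83, 83, 83, 83, 85, 87, 91, 89, 88, 83, 82, 82, 81, 78, 78, 76, 73, 76, 107, 139, 126, 108, 118, 117, 115, 111, 164, 200, 197]
row 280 [117, 118, 115, 116, 119, 98, 70, 67, 72, 73, 73, 75, 75, 75, 75, 77, 80, 82, 82, 82, 81, 78, 79, 82, 93, 99, 99, 96, 97, 95, 96, 96, 94, 89, 92, 107, 112, 162, 199, 196, 196, 196]
row 285 [118, 119, 118, 119, 122, 90, 56, 71, 74, 74, 76, 76, 75, 76, 75, 75, 78, 78, 78, 78, 77, 79, 88, 99, 99, 98, 96, 93, 93, 92, 92, 92, 89, 87, 62, 151, 205, 199, 197, 197, 197, 196]
```

jog_arm:
  plan:
    - [-0.005, 0.002, 0.03, 0, 0]
    - [-0.005, 0.002, 0.06, 0, 0]
    - [-0.005, 0.002, 0.09, 0, 0]
    - [-0.005, 0.002, 0.11, 0, 0]
    - [-0.005, 0.002, 0.12, 0, 0]

```text
t: 27.98
position: [510.4, -171.4, 18.6]
tcp_rot: [[-0.164, 0.986, 0.008], [0.986, 0.164, -0.006], [-0.007, 0.007, -1.0]]
force: [-2.0, -7.4, 19.6]
gripper_width: 24.2
finger_force: 30.0
```

jog_arm:
  plan:
    - [0, 0, 0.005, 0, 0]
    - [0, 0, 0.01, 0, 0]
    - [0, 0, 0.01, 0, 0]

```text
t: 28.23
position: [510.3, -171.2, 16.7]
tcp_rot: [[-0.162, 0.987, 0.008], [0.987, 0.162, -0.005], [-0.006, 0.007, -1.0]]
force: [-3.2, -8.6, 17.1]
gripper_width: 24.1
finger_force: 30.0
```

jog_arm:
  plan:
    - [-0.005, 0, -0.005, 0, 0]
    - [-0.01, 0, -0.005, 0, 0]
    - [-0.01, 0, -0.005, 0, 0]
    - [-0.01, 0, -0.005, 0, 0]

```text
t: 28.57
position: [508.8, -171.3, 16.4]
tcp_rot: [[-0.167, 0.986, 0.003], [0.986, 0.167, -0.0], [-0.001, 0.003, -1.0]]
force: [-1.1, 2.4, 11.6]
gripper_width: 24.2
finger_force: 30.0
```

jog_arm:
  plan:
    - [0, 0, 0.005, 0, 0]
    - [0, 0, 0.005, 0, 0]
    - [0, 0, 0.005, 0, 0]

```text
t: 28.82
position: [508.7, -171.2, 14.8]
tcp_rot: [[-0.166, 0.986, 0.003], [0.986, 0.166, 0.0], [-0.0, 0.003, -1.0]]
force: [-2.4, 1.7, 14.7]
gripper_width: 24.1
finger_force: 30.0
```

jog_arm:
  plan:
    - [0, -0.005, 0, 0, 0]
    - [0, -0.008, 0, 0, 0]
    - [0, -0.008, 0, 0, 0]

```text
t: 29.07
position: [507.9, -171.5, 14.7]
tcp_rot: [[-0.165, 0.986, 0.007], [0.986, 0.165, 0.0], [-0.001, 0.007, -1.0]]
force: [4.8, 5.3, 9.4]
gripper_width: 24.6
finger_force: 30.0
```

jog_arm:
  plan:
    - [0, 0, 0.005, 0, 0]
    - [0, 0, 0.005, 0, 0]
    - [0, 0, 0.005, 0, 0]

```text
t: 29.32
position: [506.4, -171.7, 11.6]
tcp_rot: [[-0.166, 0.986, 0.004], [0.986, 0.166, -0.0], [-0.001, 0.004, -1.0]]
force: [3.8, 3.6, 7.2]
gripper_width: 24.4
finger_force: 30.0
```

jog_arm:
  plan:
    - [0.003, 0.003, 0, 0, 0.45]
    - [0.003, 0.003, 0, 0, 0.45]
    - [0.003, 0.003, 0, 0, 0.45]
    - [0.003, 0.003, 0, 0, 0.45]
    - [0.003, 0.003, 0, 0, 0.45]

```text
t: 29.73
position: [506.3, -172.1, 10.8]
tcp_rot: [[-0.167, 0.986, 0.002], [0.986, 0.167, -0.003], [-0.003, 0.001, -1.0]]
force: [2.1, -5.1, 1.6]
gripper_width: 41.7
finger_force: 0.0
```

Run:
```python
from h import *
c=snapshot("scene");c=snapshot("scene");c=snapshot("scene");rows((506,-171,120))
hsv=cv2.cvtColor(c["pixels"],cv2.COLOR_RGB2HSV)
m=cv2.inRange(hsv,(0,60,40),(18,255,220));n,l,st,ce=cv2.connectedComponentsWithStats(m)
for i in range(1,n):
    if st[i,4]>15 and 270<ce[i][0]<330: print("amber",ce[i].round(),st[i].tolist())
```

```text
t 29.88 p [ 506.3 -172.1   10.7] yaw 99.6 w 41.5 F [ 2.9 -5.7  2.5]
[ 0.002  0.    -0.273] spin -0.001
amber [316. 217.] [313, 214, 7, 7, 18]
amber [306. 224.] [300, 220, 12, 11, 26]
amber [303. 238.] [300, 233, 6, 9, 17]
amber [303. 271.] [300, 264, 8, 16, 110]
```

jog_arm:
  plan:
    - [0, 0, -0.01, 0, 0.45]
    - [0, 0, -0.02, 0, 0.45]
    - [0, 0, -0.05, 0, 0.45]
    - [0, 0, -0.12, 0, 0.45]
    - [0, 0, -0.2, 0, 0.45]

```text
t: 30.3
position: [503.1, -170.3, 88.9]
tcp_rot: [[-0.168, 0.986, -0.006], [0.986, 0.168, 0.002], [0.003, -0.005, -1.0]]
force: [1.4, 1.6, -0.2]
gripper_width: 42.0
finger_force: 0.0
```

jog_arm:
  plan:
    - [0, 0, -0.1, 0, 0.45]
    - [0, 0, -0.18, 0, 0.45]
    - [0, 0, -0.18, 0, 0.45]
    - [0, 0, -0.18, 0, 0.45]

```text
t: 30.63
position: [506.0, -171.2, 163.9]
tcp_rot: [[-0.168, 0.986, 0.003], [0.986, 0.168, -0.003], [-0.003, 0.002, -1.0]]
force: [-0.4, -0.5, -0.5]
gripper_width: 42.1
finger_force: 0.0
```

Run:
```python
from h import *
c=snapshot("scene");rows((506,-171,120))
t=np.linspace(0,2*np.pi,60)
hsv=cv2.cvtColor(c["pixels"],cv2.COLOR_RGB2HSV)
m=cv2.inRange(hsv,(0,60,40),(18,255,220));n,l,st,ce=cv2.connectedComponentsWithStats(m)
for i in range(1,n):
    if st[i,4]>15 and 270<ce[i][0]<330: print("amber",ce[i].round(),st[i].tolist())
im=c["pixels"].astype(int).sum(2)
for v in range(242,292,3): print(v,[int(x) for x in im[v,282:322:1]])
for z in(28,45,46,60): print(z,px(c,(506.5,-171.5,z)).round(1))
```

```text
t 30.68 p [ 504.9 -170.4  162.1] yaw 99.7 w 41.7 F [-1.4 -0.1 -0.4]
[-0.002  0.002  0.105] spin -0.001
amber [310. 138.] [300, 134, 20, 10, 56]
amber [301. 271.] [294, 263, 14, 17, 190]
242 [290, 288, 293, 295, 288, 287, 291, 292, 290, 293, 288, 293, 291, 289, 289, 286, 289, 294, 291, 284, 288, 287, 267, 271, 277, 271, 273, 270, 285, 295, 295, 296, 296, 297, 298, 297, 294, 294, 296, 292]
245 [289, 292, 292, 291, 288, 291, 293, 291, 290, 297, 296, 290, 289, 288, 290, 294, 290, 289, 292, 285, 287, 284, 271, 270, 273, 267, 272, 270, 283, 294, 297, 297, 295, 295, 292, 280, 288, 293, 297, 296]
248 [290, 293, 293, 290, 291, 295, 292, 294, 289, 288, 289, 291, 286, 288, 291, 289, 294, 290, 291, 285, 286, 297, 287, 269, 276, 272, 273, 273, 284, 299, 297, 296, 297, 295, 289, 269, 289, 297, 293, 321]
251 [292, 290, 290, 291, 289, 288, 293, 287, 292, 291, 287, 293, 292, 288, 285, 293, 290, 289, 294, 283, 292, 305, 280, 272, 271, 273, 274, 274, 268, 286, 298, 296, 296, 299, 295, 291, 278, 268, 306, 454]
254 [288, 295, 288, 294, 292, 294, 285, 294, 291, 292, 295, 295, 291, 291, 293, 290, 288, 291,
[... 1934 characters left out ...]
, 572, 563, 569, 567]
284 [346, 342, 353, 263, 168, 210, 220, 221, 226, 223, 221, 220, 227, 231, 233, 233, 223, 255, 281, 285, 289, 289, 285, 286, 279, 275, 279, 279, 270, 271, 266, 260, 199, 433, 593, 577, 577, 576, 574, 575]
287 [345, 345, 356, 244, 115, 191, 214, 218, 215, 221, 232, 228, 223, 229, 226, 221, 231, 260, 276, 276, 273, 276, 272, 277, 288, 277, 271, 270, 259, 263, 249, 193, 113, 426, 597, 581, 576, 574, 575, 571]
290 [426, 426, 424, 436, 367, 241, 122, 31, 89, 159, 187, 203, 216, 227, 241, 240, 258, 273, 266, 264, 270, 270, 270, 254, 238, 235, 229, 163, 58, 22, 203, 485, 600, 585, 580, 573, 569, 570, 574, 576]
28 [300.5 275.4]
45 [300.4 267.5]
46 [300.4 267. ]
60 [300.3 260.5]
```

Run:
```python
from h import *
c=snapshot("scene");im=c["pixels"].astype(int).sum(2)
t=np.linspace(0,2*np.pi,180)
def box(o,r,z): 
    q=np.array([px(c,(o[0]+r*np.cos(a),o[1]+r*np.sin(a),z)) for a in t]);return q.min(0).round(1),q.max(0).round(1)
for o in((428.2,-96.8),(428.8,-100.3)): print("wide",box(o,34.5,28),box(o,34.5,0))
for v in(290,294): print(v,[int(x) for x in im[v,218:274]])
print("col",[int(x) for x in im[265:306,245]])
for o in((465.3,-279),(465.3,-282.5)): print("cleaner",box(o,17,30),box(o,17,0),box(o,10,90))
for v in(294,300,306): print(v,[int(x) for x in im[v,320:356]])
hsv=cv2.cvtColor(c["pixels"],cv2.COLOR_RGB2HSV);m=cv2.inRange(hsv,(0,150,60),(3,255,255))|cv2.inRange(hsv,(175,150,60),(180,255,255))
n,l,st,ce=cv2.connectedComponentsWithStats(m)
for i in range(1,n):
    if st[i,4]>25: print("red",ce[i],st[i])
rows((465.5,-281,160))
```

```text
wide (array([226.3, 271.6]), array([262.7, 288.2])) (array([227.2, 284.2]), array([263.1, 301.4]))
wide (array([227.8, 272. ]), array([264.2, 288.6])) (array([228.7, 284.6]), array([264.7, 301.8]))
290 [546, 562, 582, 482, 390, 292, 318, 505, 559, 492, 325, 219, 228, 255, 269, 270, 272, 268, 271, 275, 278, 275, 275, 279, 287, 289, 293, 296, 296, 299, 304, 303, 299, 298, 294, 296, 296, 291, 289, 293, 266, 235, 243, 237, 228, 135, 239, 345, 339, 340, 336, 345, 346, 332, 506, 614]
294 [353, 356, 359, 360, 358, 353, 354, 350, 354, 366, 213, 91, 179, 235, 250, 253, 253, 258, 269, 276, 274, 276, 278, 281, 281, 277, 276, 280, 278, 277, 284, 282, 282, 282, 277, 279, 278, 285, 278, 277, 243, 203, 121, 42, 163, 303, 354, 345, 343, 343, 340, 343, 345, 342, 350, 348]
col [338, 347, 349, 353, 343, 405, 498, 367, 405, 401, 400, 387, 381, 380, 378, 370, 334, 278, 240, 98, 204, 379, 289, 286, 289, 296, 297, 284, 283, 280, 277, 278, 259, 100, 87, 359, 602, 577, 572, 569, 575]
cleaner (array([324.3, 294.4]), array([343.3, 303.8])) (array([324.1, 308.8]), array([343. , 318.6])) (array([328.6, 266.3]), 
[... 180 characters left out ...]
, 583, 577, 580, 583, 594, 476, 286, 309, 318, 329, 336, 337, 339, 346, 346, 353, 352, 352, 352, 352, 334, 334, 316, 279, 416, 555, 576, 570, 568, 567, 566, 565, 562, 570, 569]
300 [584, 581, 582, 583, 580, 589, 472, 271, 301, 313, 318, 333, 336, 334, 343, 346, 348, 355, 359, 355, 355, 352, 342, 333, 314, 452, 569, 560, 562, 567, 570, 572, 569, 568, 568, 563]
306 [583, 584, 583, 581, 590, 543, 400, 282, 301, 315, 323, 333, 340, 342, 347, 350, 359, 358, 359, 360, 362, 350, 353, 342, 367, 495, 572, 562, 563, 562, 567, 566, 564, 568, 568, 570]
red [336.2688172  268.52688172] [331 264  11  10  93]
t 30.73 p [ 504.3 -170.   161. ] yaw 99.7 w 42.0 F [0.3 0.7 0.2]
[-0.257 -0.142  0.002] spin -0.001
```

jog_arm:
  plan:
    - [-0.261, -0.143, 0, 0, 0.56]
    - [-0.261, -0.143, 0, 0, 0.56]
    - [-0.261, -0.143, 0, 0, 0.56]
    - [-0.261, -0.143, 0, 0, 0.56]
    - [-0.261, -0.143, 0, 0, 0.56]

```text
t: 31.15
position: [464.7, -283.7, 159.8]
tcp_rot: [[-0.164, 0.986, -0.004], [0.986, 0.164, 0.003], [0.004, -0.003, -1.0]]
force: [-0.3, 0.2, -1.3]
gripper_width: 51.9
finger_force: 0.0
```

jog_arm:
  plan:
    - [0, 0, 0, 0, 0.56]
    - [0, 0, 0, 0, 0.56]

```text
t: 31.32
position: [466.3, -281.4, 161.1]
tcp_rot: [[-0.168, 0.986, -0.002], [0.986, 0.168, 0.002], [0.002, -0.001, -1.0]]
force: [0.4, 0.3, 0.0]
gripper_width: 51.9
finger_force: 0.0
```

Run:
```python
from h import *
rows((465.5,-282.5,13))
```

```text
t 31.32 p [ 466.3 -281.4  161.1] yaw 99.7 w 51.9 F [0.4 0.3 0. ]
[-0.003 -0.002  0.37 ] spin -0.001
```

jog_arm:
  plan:
    - [-0.003, -0.002, 0.06, 0, 0.56]
    - [-0.003, -0.002, 0.14, 0, 0.56]
    - [-0.003, -0.002, 0.22, 0, 0.56]
    - [-0.003, -0.002, 0.3, 0, 0.56]
    - [-0.003, -0.002, 0.36, 0, 0.56]

```text
t: 31.73
position: [465.5, -281.6, 15.8]
tcp_rot: [[-0.17, 0.985, -0.002], [0.985, 0.17, 0.002], [0.002, -0.002, -1.0]]
force: [-0.1, 0.2, 1.0]
gripper_width: 52.2
finger_force: 0.0
```

jog_arm:
  plan:
    - [0, 0, 0.01, 0, 0.56]
    - [0, 0, 0.01, 0, 0.56]
    - [0, 0, 0.01, 0, 0]
    - [0, 0, 0.01, 0, 0]
    - [0, 0, 0.01, 0, 0]

```text
t: 32.15
position: [467.3, -285.0, 16.1]
tcp_rot: [[-0.168, 0.986, 0.003], [0.986, 0.168, -0.002], [-0.003, 0.002, -1.0]]
force: [-0.4, 0.4, -0.1]
gripper_width: 36.5
finger_force: 0.0
```

jog_arm:
  plan:
    - [0, 0, 0, 0, 0]
    - [0, 0, 0, 0, 0]
    - [0, 0, 0, 0, 0]

```text
t: 32.4
position: [467.2, -285.1, 16.0]
tcp_rot: [[-0.167, 0.986, 0.003], [0.986, 0.167, -0.002], [-0.003, 0.002, -1.0]]
force: [0.3, 1.5, 7.6]
gripper_width: 33.6
finger_force: 30.0
```

jog_arm:
  plan:
    - [0, 0, -0.04, 0, 0]
    - [0, 0, -0.1, 0, 0]
    - [0, 0, -0.16, 0, 0]
    - [0, 0, -0.22, 0, 0]
    - [0, 0, -0.22, 0, 0]

```text
t: 32.82
position: [468.4, -286.5, 107.4]
tcp_rot: [[-0.167, 0.986, 0.006], [0.986, 0.167, -0.006], [-0.007, 0.005, -1.0]]
force: [0.5, -0.1, -0.0]
gripper_width: 33.7
finger_force: 30.0
```

jog_arm:
  plan:
    - [0, 0, 0, 0, 0]
    - [0, 0, 0, 0, 0]

```text
t: 32.98
position: [465.5, -283.9, 101.7]
tcp_rot: [[-0.167, 0.986, -0.001], [0.986, 0.167, 0.0], [0.001, -0.0, -1.0]]
force: [0.2, 0.4, -0.6]
gripper_width: 33.6
finger_force: 30.0
```

Run:
```python
from h import *
rows((429,-99.5,100))
c=snapshot("scene");im=c["pixels"].astype(int).sum(2)
hsv=cv2.cvtColor(c["pixels"],cv2.COLOR_RGB2HSV);m=cv2.inRange(hsv,(0,150,60),(3,255,255))|cv2.inRange(hsv,(175,150,60),(180,255,255))
n,l,st,ce=cv2.connectedComponentsWithStats(m)
for i in range(1,n):
    if st[i,4]>20: print("red",ce[i],st[i])
P=observe()["position"];print([px(c,P+[0,0,z]).round(1) for z in(-13,0,77)])
```

```text
t 32.98 p [ 465.5 -283.9  101.7] yaw 99.6 w 33.6 F [ 0.2  0.4 -0.6]
[ 0.47  -0.013  0.005] spin -0.001
[array([336.4, 270.5]), array([336.6, 263.8]), array([337.4, 222.3])]
```

jog_arm:
  plan:
    - [0.466, -0.013, 0, 0, 0]
    - [0.466, -0.013, 0, 0, 0]
    - [0.466, -0.013, 0, 0, 0]
    - [0.466, -0.013, 0, 0, 0]
    - [0.466, -0.013, 0, 0, 0]

```text
t: 33.45
position: [426.2, -96.6, 100.4]
tcp_rot: [[-0.169, 0.986, -0.005], [0.986, 0.169, 0.004], [0.005, -0.004, -1.0]]
force: [0.3, 0.5, -0.5]
gripper_width: 33.4
finger_force: 30.0
```

jog_arm:
  plan:
    - [0, 0, 0.02, 0, 0]
    - [0, 0, 0.05, 0, 0]
    - [0, 0, 0.08, 0, 0]
    - [0, 0, 0.08, 0, 0]
    - [0, 0, 0.08, 0, 0]

```text
t: 33.87
position: [428.7, -101.4, 69.0]
tcp_rot: [[-0.167, 0.986, -0.003], [0.986, 0.167, 0.001], [0.002, -0.003, -1.0]]
force: [0.9, -0.5, -0.9]
gripper_width: 33.2
finger_force: 30.0
```

Run:
```python
from h import *
c=snapshot("scene");rows((429,-101,32))
im=c["pixels"].astype(int).sum(2)
P=observe()["position"]
t=np.linspace(0,2*np.pi,180)
def box(o,r): 
    q=np.array([px(c,(o[0]+r*np.cos(a),o[1]+r*np.sin(a),o[2])) for a in t]);return q.min(0).round(1),q.max(0).round(1)
f=P-[0,0,16];print("foot pred",box(f,17),box(f+[0,0,12],17))
v=int(px(c,f+[0,0,12])[1])
for k in(v-4,v,v+4): print(k,[int(x) for x in im[k,225:270]])
```

```text
t 33.92 p [ 429.4 -101.7   69.6] yaw 99.6 w 33.4 F [ 1.   0.5 -0.5]
[ 0.002 -0.     0.094] spin -0.001
foot pred (array([237.2, 264.2]), array([255.3, 272.1])) (array([236.8, 258.5]), array([255. , 266.3]))
258 [581, 582, 581, 579, 579, 582, 583, 587, 589, 599, 458, 291, 305, 318, 323, 325, 326, 329, 335, 334, 336, 334, 330, 318, 315, 300, 282, 270, 470, 584, 573, 569, 572, 573, 549, 532, 493, 422, 399, 386, 387, 343, 345, 348, 294]
262 [584, 584, 584, 583, 585, 580, 583, 588, 582, 596, 464, 296, 300, 315, 318, 322, 328, 326, 332, 334, 331, 329, 331, 312, 309, 317, 299, 288, 430, 560, 581, 580, 582, 580, 584, 584, 584, 584, 587, 586, 587, 589, 584, 585, 585]
266 [540, 544, 423, 325, 331, 331, 332, 338, 340, 348, 330, 310, 307, 309, 315, 322, 322, 325, 327, 329, 322, 330, 324, 322, 313, 309, 299, 311, 337, 351, 346, 348, 345, 344, 338, 335, 330, 330, 451, 542, 543, 539, 534, 567, 594]
```

jog_arm:
  plan:
    - [-0.006, 0, 0.03, 0, 0]
    - [-0.006, 0, 0.06, 0, 0]
    - [-0.006, 0, 0.08, 0, 0]
    - [-0.006, 0, 0.09, 0, 0]
    - [-0.006, 0, 0.1, 0, 0]

```text
t: 34.33
position: [430.1, -104.0, 30.1]
tcp_rot: [[-0.167, 0.986, -0.0], [0.986, 0.167, 0.0], [0.0, -0.0, -1.0]]
force: [0.1, 0.8, 0.1]
gripper_width: 33.6
finger_force: 30.0
```

jog_arm:
  plan:
    - [0, 0, 0.005, 0, 0]
    - [0, 0, 0.01, 0, 0]
    - [0, 0, 0.01, 0, 0]

```text
t: 34.58
position: [430.1, -103.7, 26.2]
tcp_rot: [[-0.168, 0.986, 0.0], [0.986, 0.168, -0.0], [-0.0, 0.0, -1.0]]
force: [0.5, -0.1, -0.1]
gripper_width: 33.5
finger_force: 30.0
```

jog_arm:
  plan:
    - [0, 0, 0.005, 0, 0]
    - [0, 0, 0.01, 0, 0]
    - [0, 0, 0.011, 0, 0]
    - [0, 0, 0.011, 0, 0]

```text
t: 34.92
position: [430.0, -103.6, 21.8]
tcp_rot: [[-0.168, 0.986, -0.0], [0.986, 0.168, 0.0], [0.0, -0.0, -1.0]]
force: [1.6, 0.0, -1.1]
gripper_width: 33.4
finger_force: 30.0
```

jog_arm:
  plan:
    - [0, 0, 0, 0, 0.54]
    - [0, 0, 0, 0, 0.54]
    - [0, 0, 0, 0, 0.54]
    - [0, 0, 0, 0, 0.54]
    - [0, 0, 0, 0, 0.54]

```text
t: 35.33
position: [430.1, -103.7, 21.9]
tcp_rot: [[-0.168, 0.986, 0.0], [0.986, 0.168, -0.0], [-0.0, 0.0, -1.0]]
force: [0.6, -0.4, -0.1]
gripper_width: 50.2
finger_force: 0.0
```

jog_arm:
  plan:
    - [0, 0, -0.03, 0, 0.54]
    - [0, 0, -0.1, 0, 0.54]
    - [0, 0, -0.2, 0, 0.54]
    - [0, 0, -0.3, 0, 0.54]
    - [0, 0, -0.38, 0, 0.54]

```text
t: 35.75
position: [430.3, -103.8, 176.6]
tcp_rot: [[-0.168, 0.986, 0.002], [0.986, 0.168, -0.001], [-0.001, 0.002, -1.0]]
force: [0.6, -0.9, -0.2]
gripper_width: 50.4
finger_force: 0.0
```

jog_arm:
  plan:
    - [-0.2, 0, 0, 0, 0.54]
    - [-0.3, 0, 0, 0, 0.54]
    - [-0.3, 0, 0, 0, 0.54]
    - [-0.3, 0, 0, 0, 0.54]
    - [-0.3, 0, 0, 0, 0.54]

```text
t: 36.17
position: [450.0, -223.5, 173.5]
tcp_rot: [[-0.165, 0.986, -0.0], [0.986, 0.165, 0.0], [0.001, -0.0, -1.0]]
force: [0.0, 1.0, -0.1]
gripper_width: 50.3
finger_force: 0.0
```

Run:
```python
from h import *
c=snapshot("scene");d=snapshot("top");rows((429,-101,32))
im=c["pixels"].astype(int).sum(2)
for cam,n in((c,"scene"),(d,"top")):
  hsv=cv2.cvtColor(cam["pixels"],cv2.COLOR_RGB2HSV);m=cv2.inRange(hsv,(0,120,60),(3,255,255))|cv2.inRange(hsv,(174,120,60),(180,255,255))
  k,l,st,ce=cv2.connectedComponentsWithStats(m)
  for i in range(1,k):
    if st[i,4]>20: print(n,"red",ce[i],st[i],ray(cam,ce[i],99 if n=="top" else 92).round(1))
print("cap pred",[px(c,(429.5,-99.5,z)).round(1) for z in(81,99)])
for t in("stain_bottle","cleaner_bottle","objective_canister","narrow_base","wide_base"):
  for n_,cam in(("scene",c),("top",d)):
    for q in spot_in(t,n_)[:1]: w=inv(cam,q["at"]);print(t,n_,round(q["confidence"],2),w.round())
old=cv2.imread("pics/s2.png")[:,:,::-1].astype(int)
print("flap diff",np.abs(old-c["pixels"])[170:200,265:315].sum(2).mean())
for v in(262,266,270): print(v,[int(x) for x in im[v,228:262]])
for z in(55,45): print(px(c,(428.8,-99.5,z)))
```

```text
t 36.27 p [ 449.6 -221.2  173.4] yaw 99.6 w 50.2 F [-0.5  0.1 -0.2]
[ 0.304 -0.     0.354] spin -0.001
scene red [244.63218391 247.48275862] [240 243  10  10  87] [435.7 -94.1  92. ]
top red [263.7375 267.2125] [259 263  10  10  80] [428.8 -98.3  99. ]
cap pred [array([244.7, 254.6]), array([244.3, 245.8])]
stain_bottle scene 0.8 [ 503. -180.   46.]
stain_bottle top 0.44 [ 425. -101.   20.]
cleaner_bottle scene 0.62 [ 421. -113.   60.]
cleaner_bottle top 0.58 [429. -99.  81.]
objective_canister scene 0.75 [ 527. -323.   40.]
narrow_base scene 0.65 [ 491. -182.   21.]
narrow_base top 0.41 [ 495. -148.   19.]
wide_base scene 0.82 [ 409. -113.   22.]
wide_base top 0.7 [ 423. -101.   16.]
flap diff 77.932
262 [576, 580, 579, 578, 581, 580, 580, 585, 520, 400, 368, 391, 414, 425, 422, 436, 436, 434, 436, 432, 430, 431, 422, 403, 390, 376, 424, 533, 582, 578, 577, 582, 582, 582]
266 [578, 578, 574, 574, 575, 573, 571, 581, 546, 427, 365, 383, 392, 394, 400, 402, 396, 402, 403, 401, 385, 366, 350, 349, 338, 326, 348, 509, 591, 580, 578, 582, 582, 581]
270 [558, 567, 571, 567, 571, 575, 572, 577, 588, 462, 324, 328, 339, 341, 348, 352, 351, 358, 352, 354, 354, 349, 344, 338, 321, 275, 252, 477, 602, 592, 590, 587, 584, 582]
[245.14292668 267.20837168]
[245.3890022  271.94061524]
```

jog_arm:
  plan:
    - [-0.5, 0, 0, 0, 0.54]
    - [-0.5, 0, 0, 0, 0.54]
    - [-0.5, 0, 0, 0, 0.54]
    - [-0.5, 0, 0, 0, 0.54]
    - [-0.5, 0, 0, 0, 0.54]

```text
t: 37.18
position: [483.8, -422.2, 173.7]
tcp_rot: [[-0.167, 0.986, 0.0], [0.986, 0.167, -0.001], [-0.001, 0.0, -1.0]]
force: [-0.1, -0.0, 0.3]
gripper_width: 50.3
finger_force: 0.0
```

jog_arm:
  plan:
    - [0, -0.3, 0, 0, 0.54]
    - [0, -0.3, 0, 0, 0.54]
    - [0, -0.3, 0, 0, 0.54]
    - [0, -0.3, 0, 0, 0.54]
    - [0, -0.3, 0, 0, 0.54]

```text
t: 37.6
position: [363.9, -439.9, 173.9]
tcp_rot: [[-0.164, 0.986, 0.0], [0.986, 0.164, 0.0], [0.0, 0.0, -1.0]]
force: [0.8, 1.3, 0.0]
gripper_width: 50.5
finger_force: 0.0
```

Run:
```python
from h import *
c=snapshot("scene");d=snapshot("top");rows((0,0,0))
A=cv2.imread("pics/top0.png")[:,:,::-1].astype(int);D=np.abs(A-d["pixels"]).sum(2)
print("top flap diff",D[125:178,217:262].mean(),D[125:178,217:262].max(),"canister",D[200:228,370:392].mean())
sc=cv2.imread("pics/scene0.png")[:,:,::-1].astype(int)
print("scene canister",np.abs(cv2.imread("pics/s2.png")[:,:,::-1].astype(int)-c["pixels"])[268:305,362:384].sum(2).mean())
im=d["pixels"].astype(int).sum(2)
print(im[218:242:1,296:320])
for z in (5,60): print("narrow axis",px(d,(505.8,-168.5,z)))
for t in("stain_bottle","cleaner_bottle","objective_canister","broken_vial_1"):
  for n_,cam in(("scene",c),("top",d)):
    for q in spot_in(t,n_)[:4]: w=inv(cam,q["at"]);print(t,n_,round(q["confidence"],2),w.round())
```

```text
t 37.7 p [ 366.1 -439.4  174.2] yaw 99.6 w 49.9 F [ 0.5  0.5 -0.3]
[ 1.236 -0.719  0.434] spin -0.001
top flap diff 54.32788259958071 78 canister 56.589285714285715
scene canister 11.27027027027027
[[577 568 558 540 516 483 462 432 421 403 406 407 419 436 460 470 482 493
  516 540 565 571 580 579]
 [571 552 536 493 442 405 375 359 350 337 339 331 347 362 388 418 450 462
  475 490 526 554 563 574]
 [553 526 488 438 389 353 338 330 322 326 302 313 315 318 321 341 376 412
  440 448 474 497 540 571]
 [526 473 415 376 345 334 327 321 312 314 308 305 301 302 299 317 331 361
  390 423 442 447 497 547]
 [468 410 360 331 332 325 307 305 302 285 289 280 276 284 285 304 314 316
  341 397 432 441 447 507]
 [415 362 343 333 316 305 292 302 294 304 317 308 284 260 252 274 292 303
  313 364 416 446 443 470]
 [378 343 328 324 321 282 262 288 354 426 440 431 377 305 245 243 267 284
  291 322 375 419 448 429]
 [356 340 322 319 296 267 269 369 475 535 566 553 493 400 286 228 244 263
  289 301 337 392 438 409]
 [337 328 327 309 264 238 303 441 552 603 615 605 574 472 339 218 211 240
  274 291 315 375 41
[... 1348 characters left out ...]
6 317 312 292 293 296 303 310 344 374 396 426
  427 393 331 278 277 351]
 [276 327 395 432 434 412 395 376 363 358 354 360 369 384 406 425 436 410
  382 318 282 280 333 432]]
narrow axis [307.19729372 232.23734217]
narrow axis [305.35111502 227.50545511]
stain_bottle scene 0.63 [ 503. -179.   45.]
stain_bottle top 0.6 [ 504. -175.   48.]
cleaner_bottle scene 0.69 [ 419. -112.   60.]
cleaner_bottle top 0.57 [427. -99.  80.]
objective_canister scene 0.67 [ 526. -320.   41.]
objective_canister top 0.85 [ 535. -310.   62.]
broken_vial_1 scene 0.77 [ 481. -384.   27.]
broken_vial_1 scene 0.75 [ 313. -362.   27.]
broken_vial_1 top 0.63 [ 489. -375.   21.]
broken_vial_1 top 0.43 [ 324. -353.    2.]
```

```bash
python3 -c "
from cell import *
print(job_done())"
```

```text
the job is handed in; nothing more can be done
None
```

I handed the job in: all three broken amber vials are in the bin with the flap shut, both bottles stand upright in their own bases, and the canister has not moved. My last camera checks agree with this, but `job_done()` gave no verdict. One vial toppled on my first grip, and I picked it up again and binned it.

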